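# Load the tumbler and press its lid on

### The job

Load the bench tumbler for polishing: pour all six brass knobs out of the copper dipper into the tumbler's bowl without the fingers touching the knobs, then stand the empty dipper upright on the bench and let go of it. Next fit the tumbler's lid (the flat aluminium one with the black knob): feel for the pin in the middle of the bowl until the lid drops on over it, and press it down level against the seal until it is home on the steel rim. Finish while still holding the lid pressed down there - do not let go of it - and leave everything else on the bench where it is.

Things in the scene. Friction and masses are not known exactly. Their poses are not given: they have to be found in the camera images.
- tumbler: Bench vibratory tumbler, fixed to the bench: a round grey motor base 164 mm across, on it four springs and an open round bowl. Origin: centre of its underside on the bench, z up, its switch faces its -x. Heights above the origin: bowl floor 98 mm, steel rim 165 mm, free top of the rubber seal 170 mm, pin tip 185 mm. Bowl inside about 148 mm across, 139 mm between the seal; steel rim 168 mm outside. The pin stands on the bowl's axis.
- pin_tip (a point): Tip of the upright steel locating pin in the middle of the bowl: 12 mm diameter, end chamfered 2 mm; it reaches 20 mm above the steel rim and is hidden once the lid is over it. A lid that is off the pin rests on the tip, 15 mm above the seal.
- seal (a joint): How far the springy rubber sealing ring in the bowl's rim is squeezed down, m: 0 = free, standing 5 mm proud of the steel rim; 0.005 = squeezed level with the rim. It starts to give at about 5 N and is level with the rim at about 11 N (the lid's own weight of 2 to 3.4 N counts towards this, so it does not give by the weight alone); it springs back when let go.
- lid: The tumbler's lid, loose, lying on the bench: flat aluminium disc 172 mm across and 4 mm thick (raised edge bead 6 mm), with an upright black cylindrical knob in its middle, 36 mm diameter, top 46 mm above the underside. Origin: centre of the underside, z up through the knob. In the underside, on the axis, is a blind bore 15 mm in diameter and 38 mm deep, which goes over the pin (1.5 mm clearance all round). 0.22 to 0.34 kg.
- lid_knob (a point): Point to grip on the lid: on the knob's axis, 30 mm above the lid's underside.
- cup: Copper dipper, loose, standing on the bench: flared round cup (walls 26 degrees off upright), 62 mm across at the foot, 109 mm at the mouth, 46 mm high, floor 5 mm, with a level round wooden handle along its own -x. Origin: centre of the underside, z up. 0.12 to 0.2 kg empty; starts with the six brass knobs side by side on its floor.
- cup_handle (a point): Point to grip on the dipper's round handle (18 mm diameter): on the handle's axis, 105 mm from the cup's axis and 40 mm above the foot. The handle runs from 62 to 150 mm from the cup's axis.
- cup_rim (a point): Centre of the dipper's mouth, 46 mm above its foot.
- knob0: One of six alike cast brass knobs, 22 g: an 18 mm ball on a short 11 mm collar, 21 mm high, smooth and slippery. Origin: centre of the collar's underside. Starts in the dipper.
- knob1: One of six alike cast brass knobs, 22 g: an 18 mm ball on a short 11 mm collar, 21 mm high, smooth and slippery. Origin: centre of the collar's underside. Starts in the dipper.
- knob2: One of six alike cast brass knobs, 22 g: an 18 mm ball on a short 11 mm collar, 21 mm high, smooth and slippery. Origin: centre of the collar's underside. Starts in the dipper.
- knob3: One of six alike cast brass knobs, 22 g: an 18 mm ball on a short 11 mm collar, 21 mm high, smooth and slippery. Origin: centre of the collar's underside. Starts in the dipper.
- knob4: One of six alike cast brass knobs, 22 g: an 18 mm ball on a short 11 mm collar, 21 mm high, smooth and slippery. Origin: centre of the collar's underside. Starts in the dipper.
- knob5: One of six alike cast brass knobs, 22 g: an 18 mm ball on a short 11 mm collar, 21 mm high, smooth and slippery. Origin: centre of the collar's underside. Starts in the dipper.
- hammer: Bystander, to be left alone: ball hammer, 270 mm long, lying. Origin: underside, about the middle.
- file: Bystander, to be left alone: flat file with a wooden handle, 250 mm long, lying. Origin: underside, about the middle.
- beaker: Bystander, to be left alone: small empty straight copper beaker, 62 mm across and 70 mm high. Origin: underside, centre.
- polish: Bystander, to be left alone: short glass jar of polish, 58 mm across and 55 mm high. Origin: underside, centre.
- pot: Bystander, to be left alone: small brass coffee pot, 156 mm high with spout and handle. Origin: underside, centre.
- potlid: Bystander, to be left alone: small domed copper pot lid, 116 mm across, with a little 18 mm brass finial. Origin: underside, centre.
Mind the look-alikes: they are no part of the job. What is shaped like the cup but pink or white is not meant.

How it is judged:
On the way, in this order (a step that is already met when the one before it is completed fails the run):
1. all six knobs lie in the tumbler's bowl (horizontal distance between each of knob0, knob1, knob2, knob3, knob4, knob5 and tumbler below 0.075 m and z of knob0 in the frame of tumbler between 0.08 and 0.15 m and z of knob1 in the frame of tumbler between 0.08 and 0.15 m and z of knob2 in the frame of tumbler between 0.08 and 0.15 m and z of knob3 in the frame of tumbler between 0.08 and 0.15 m and z of knob4 in the frame of tumbler between 0.08 and 0.15 m and z of knob5 in the frame of tumbler between 0.08 and 0.15 m), for 0.2 s.
2. the empty dipper stands upright on the bench, let go (height (world z) of cup below 0.008 m and angle between cup's own z axis and vertical below 0.15 rad and linear speed of cup below 0.03 m/s and contact force between the fingers and cup below 0.2 N), for 0.2 s.
3. the lid has dropped over the pin on to the seal (horizontal distance between lid and tumbler below 0.004 m and angle between lid's own z axis and vertical below 0.06 rad and z of lid in the frame of tumbler below 0.173 m), for 0.2 s.
At the end, for the whole second after the job is handed in: Six knobs in the bowl; dipper upright (0.15 rad), foot within 8 mm of the bench, still, untouched; lid over the pin (within 4 mm of the axis, level to 0.06 rad), held with over 3 N, its underside under 2.2 mm above the steel rim, seal squeezed over 2.5 mm (all of step 1 and all of step 2 and horizontal distance between lid and tumbler below 0.004 m and angle between lid's own z axis and vertical below 0.06 rad and z of lid in the frame of tumbler below 0.1672 m and value of joint seal above 0.0025 m and contact force between the fingers and lid above 3 N); the arm keeps its last pose, push and grip.
It fails at once if a brass knob is touched by the fingers (contact force between the fingers and knob0 above 0.5 N or contact force between the fingers and knob1 above 0.5 N or contact force between the fingers and knob2 above 0.5 N or contact force between the fingers and knob3 above 0.5 N or contact force between the fingers and knob4 above 0.5 N or contact force between the fingers and knob5 above 0.5 N).
It fails at once if something else on the bench is shifted by more than 40 mm or tipped over (distance of any of hammer, file, beaker, polish, pot, potlid from where it was at the start of the episode above 0.04 m or angle between any of beaker, polish, pot's own z axis and vertical above 0.6 rad).
It also fails if it takes over 69 s, if anything falls off the work surface, if the arm or the gripper's body presses on something with over 40 N, if the wrist force passes 120 N, or if a joint passes its speed limit or range.

### The arm

A 7-joint arm with a two-finger parallel gripper is mounted at the origin on the work surface. World frame = base frame: x ahead of the robot, y to its left, z up, the work surface at z = 0. Lengths are in m, angles in rad, forces in N, time in s.
With the tool pointing down it reaches from about 0.425 to 0.875 m from the base axis. Payload 4.7 kg.
Tool frame: the origin (TCP) lies on the mounting face of the last link; the fingertips stand 182 mm ahead of it and the grasp point (between the pads) lies 164 mm ahead of it; z points along the fingers, x is the direction in which the jaws open and shut, and the axes are right-handed (so a half turn about z gives the same grasp; the last joint's range is limited). The gripper opens to 87 mm and grips with 3 to 60 N. Pads are 19 mm wide; open, the fingers measure 117 mm over their backs; the gripper's body (75 mm by 190 mm) begins 51 mm behind the grasp point.
Start: joints at [1.248, 0.321, -0.07, 1.45, 0.023, 1.371, -0.057], TCP at [0.215, -0.613, 0.405] pointing down, gripper open.
Joint ranges: [-2.86, 2.86], [-0.3, 2.09], [-1.38, 1.24], [0.06, 2.45], [-1.56, 4.7], [0.09, 2.05], [-2.69, 2.69]. Speed limits (rad/s): [2.57, 2.57, 3.14, 3.14, 3.14, 3.14, 3.14].

### API

Orientations are given as a unit quaternion [w, x, y, z].
In Python, from rig import env gives the robot as it stands.
- The arm moves only by the shell command python3 -m handwheel 'ROWS' [OPENING]. ROWS is JSON, a list that holds one entry, the list of rows, each a list of 6 numbers: the shift along the world's x, y, z in m, then the turn, a rotation vector about the world's x, y, z in degrees. A call has exactly 8 rows; each row is the pose to reach, as a shift and turn from the pose commanded when the call began; what a row does not reach only later rows make up. A row lasts 1/12 s, in which the tool goes at most 41.7 mm and 7.16 degrees, less where a joint would pass 70% of its speed; a pose out of reach is approached as far as the arm can. A call with a gripper value outside its range is refused whole. OPENING is the opening, from 0 (shut) to 1 (fully open), set as the call begins (- or left out, the last holds). The fingers move at their own pace and stop on an object; the grip force is fixed at half the most. Time passes only in rows, so rows that repeat a pose let the fingers close, or fill a call up. It gives the time, the measured TCP pose, the force and the opening at its end, in the units of the state.
- env.get_obs(): the state, without advancing time (a new reading comes with each control period).
- env.capture(name): name is "scene" or "top" or "wrist"; returns the picture (384x512x3 uint8, red, green, blue); there is no depth.
- env.calibration(name): a dict with "intrinsics" (3x3 intrinsics, pixels), "k1" (the pictures are not rectified: a ray, as slopes to the right and down, at radius r is drawn at 1 + k1 r^2 times it, then the intrinsics apply), "cam_to_world" (4x4, takes a point from camera to world coordinates); the wrist camera has in their place "tool_from_camera" (4x4, takes a point from camera to tool coordinates, whose origin is the TCP and whose axes are the tool frame's). Camera axes: x right, y up, looking along -z (the intrinsics and any distortion apply to the point x, -y, -z); pixel columns grow to the right and rows downward; lengths in m; the calibration is good to about 2 mm. A picture is of the moment at which its call begins: read the wrist's pose just before it. calibration takes no time and is no camera call.
- env.hand_in(): hands the job in, once; it reports no verdict.
The state is a dict: "time": time; "q": joint angles; "joint_velocities": joint speeds; "joint_efforts": joint torques, N m; "tool_pos": TCP position; "tcp_rot": TCP orientation; "wrist_force": force on the tool from outside, world axes, zero at the start; "moment": the same for the moment, N m; "width": finger opening in m.
Only numpy, scipy, OpenCV 4.12 (cv2) and the standard library are available. Lean on these libraries where they do the work, as an engineer would, in place of code of your own. Each camera call takes 0.05 s, during which the arm holds its last target.

## Working session

There is one attempt and no reset: what is moved stays moved. The work goes in short steps, Python scripts to look and compute and a shell command to move; the robot and the scene stay as the last step left them, time stands still between calls to the robot, and variables do not carry over. Pictures are saved under pics/ and viewed, and the job is handed in when it is done.

```bash
ls -la; mkdir -p pics; cat > h.py <<'E'
import numpy as np, cv2, json
from rig import env
from scipy.spatial.transform import Rotation as R
def rot(q): return R.from_quat([q[1],q[2],q[3],q[0]])
def shot(name,fn):
    o=env.get_obs(); im=env.capture(name); cv2.imwrite('pics/'+fn+'.png',im[:,:,::-1]); 
    json.dump({'p':list(map(float,o['tool_pos'])),'q':list(map(float,o['tcp_rot']))},open('pics/'+fn+'.json','w')); return im
def cam(name,fn=None):
    c=env.calibration(name); K=np.array(c['intrinsics']);k1=c['k1']
    if name=='wrist':
        d=json.load(open('pics/'+fn+'.json')); T=np.eye(4);T[:3,:3]=rot(d['q']).as_matrix();T[:3,3]=d['p']
        M=T@np.array(c['tool_from_camera'])
    else: M=np.array(c['cam_to_world'])
    return K,k1,M
def ray(name,uv,fn=None):
    K,k1,M=cam(name,fn)
    xy=cv2.undistortPoints(np.array([[uv]],float),K,np.array([k1,0,0,0.]))[0,0]
    return M[:3,3],M[:3,:3]@np.array([xy[0],-xy[1],-1.])
def at_z(name,uv,z,fn=None):
    o,d=ray(name,uv,fn); return o+d*(z-o[2])/d[2]
def proj(name,P,fn=None):
    K,k1,M=cam(name,fn); P=np.atleast_2d(P); c=(P-M[:3,3])@M[:3,:3]
    return cv2.projectPoints(c*[1,-1,-1],np.zeros(3),np.zeros(3),K,np.array([k1,0,0,0.]))[0][:,0]
E
python3 - <<'E'
from h import *
for n in ['scene','top','wrist']:
    shot(n,n+'0'); c=env.calibration(n); print(n,c)
print(env.get_obs())
E
```

```text
total 12
drwxr-xr-x  3 agent agent 4096 Dec  6 22:42 .
drwxr-xr-x 23 root  root  4096 Dec  6 22:42 ..
drwxr-xr-x  2 agent agent 4096 Dec  6 22:42 pics
scene {'intrinsics': array([[492.78717329,   0.        , 251.76131414],
       [  0.        , 492.78717329, 188.36219057],
       [  0.        ,   0.        ,   1.        ]]), 'k1': 0.0015918675042980164, 'cam_to_world': array([[-0.30343182, -0.70022297,  0.64623287,  1.5014406 ],
       [ 0.95282745, -0.21799512,  0.21118235,  0.3666279 ],
       [-0.00699912,  0.67982787,  0.73333832,  1.28595057],
       [ 0.        ,  0.        ,  0.        ,  1.        ]])}
top {'intrinsics': array([[364.14599762,   0.        , 257.38202215],
       [  0.        , 364.14599762, 192.10937686],
       [  0.        ,   0.        ,   1.        ]]), 'k1': -0.011492416617075726, 'cam_to_world': array([[-0.01827378,  0.99353126, -0.11207898,  0.35969592],
       [-0.99961704, -0.02048455, -0.01860526,  0.00233778],
       [-0.02078079,  0.11169607,  0.99352511,  1.30538824],
       [ 0.        ,  0.        ,  0.        ,  1.        ]])}
wrist {'intrinsic
[... 554 characters left out ...]
me': 0.15, 'q': array([ 1.24807591,  0.32167083, -0.0701027 ,  1.45139679,  0.02261528,
        1.37080939, -0.05686036]), 'joint_velocities': array([ 0.00273504, -0.00170626,  0.00015353, -0.00414753, -0.00020828,
       -0.00060608, -0.0001878 ]), 'joint_efforts': array([-4.15520326e-04, -4.91796720e+01, -4.04696781e-01, -3.12876070e+01,
       -6.38981815e-02,  4.03877604e-02,  1.01335600e-04]), 'tool_pos': array([ 0.21474482, -0.6133412 ,  0.40389994]), 'tcp_rot': array([-3.93114012e-04,  8.15648978e-01, -5.78546614e-01, -6.37200081e-04]), 'wrist_force': array([-0.13346015, -0.46766882, -0.02552562]), 'moment': array([ 0.0028382 , -0.05787686, -0.02887465]), 'width': 0.08705210746230153}
```

View pics/scene0.png

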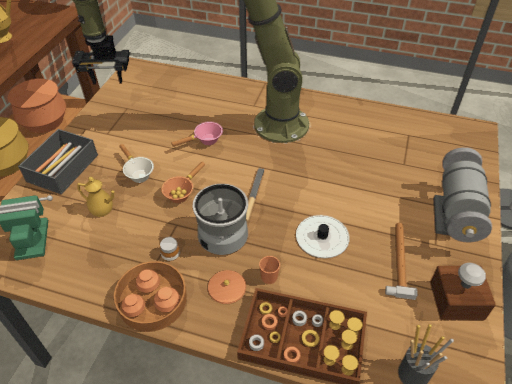

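View pics/top0.png

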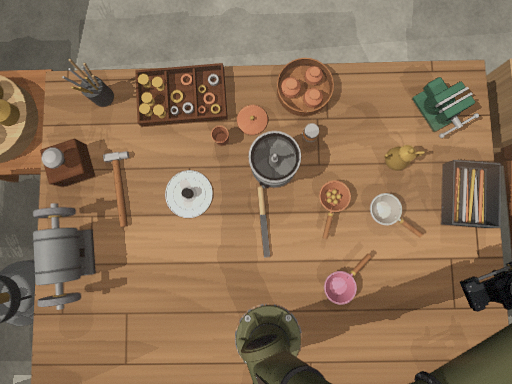

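View pics/wrist0.png

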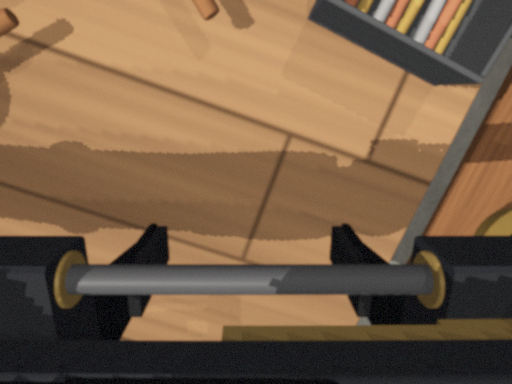

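Candidates for the dipper: copper with brass balls at top (335,195), pink at (340,288) and white at (386,210). The copper beaker is at (220,134). Candidates for the lid: white/aluminium with a black knob at (189,193), and the copper pot lid at (252,119). The copper dipper and the aluminium lid fit the description. I'll check the dipper in a close crop.

```bash
python3 - <<'E'
from h import *
a=cv2.imread('pics/top0.png')
cv2.imwrite('pics/crop_top.png',cv2.resize(a[90:260,150:420],None,fx=2.9,fy=2.9,interpolation=cv2.INTER_CUBIC))
a=cv2.imread('pics/scene0.png')
cv2.imwrite('pics/crop_sc.png',cv2.resize(a[140:280,110:360],None,fx=3.2,fy=3.2,interpolation=cv2.INTER_CUBIC))
E
```

```text
(no output)
```

View pics/crop_top.png

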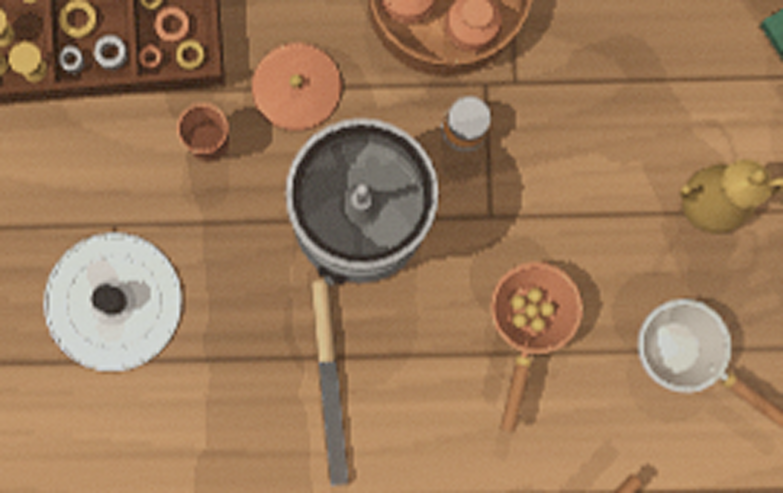

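View pics/crop_sc.png

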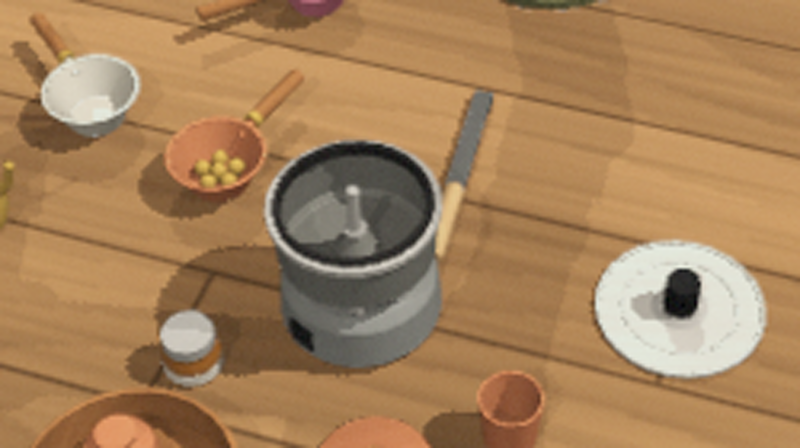

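```bash
python3 - <<'E'
from h import *
T=lambda u,v:(u/2.9+150-.3,v/2.9+90-.3)
S=lambda u,v:(u/3.2+110-.3,v/3.2+140-.3)
def p(n,a,b,z):
    print(n, at_z('top',T(*a),z).round(4) if a else None, at_z('scene',S(*b),z).round(4) if b else None)
p('rim',(362,200),(354,207),.166)
p('pin',(361,189),(352,189),.185)
p('cup mouth',(537,308),(216,156),.046)
p('handle end',(510,428),(297,76),.040)
p('handle start',(523,358),(254,120),.040)
p('lid disc',(113,301),(680,308),.005)
p('knob top',(107,297),(684,278),.046)
E
```

```text
rim [ 0.5941 -0.0328  0.166 ] [ 0.6053 -0.0263  0.166 ]
pin [ 0.6023 -0.0314  0.185 ] [ 0.6002 -0.0291  0.185 ]
cup mouth [ 0.483  -0.2422  0.046 ] [ 0.4853 -0.2349  0.046 ]
handle end [ 0.3413 -0.2055  0.04  ] [ 0.3393 -0.1998  0.04  ]
handle start [ 0.424  -0.2242  0.04  ] [ 0.4181 -0.2195  0.04  ]
lid disc [0.5065 0.2747 0.005 ] [0.5055 0.2803 0.005 ]
knob top [0.5069 0.2734 0.046 ] [0.4994 0.2789 0.046 ]
```

Checks: the tumbler axis is near (0.600,-0.030) and the cup near (0.484,-0.239), with its handle towards the base (yaw ≈ -14°). The lid is near (0.506,0.276). I'm moving above the handle for a close wrist look.

```bash
python3 -m handwheel '[[[0.014,0.032,0,0,0,-2.8],[0.028,0.064,0,0,0,-5.6],[0.042,0.096,0,0,0,-8.4],[0.056,0.128,0,0,0,-11.2],[0.07,0.16,0,0,0,-14],[0.084,0.192,0,0,0,-16.8],[0.098,0.224,0,0,0,-19.6],[0.112,0.256,0,0,0,-22.4]]]' 1; python3 -m handwheel '[[[0.014,0.032,-0.012,0,0,-2.8],[0.028,0.064,-0.025,0,0,-5.6],[0.042,0.096,-0.037,0,0,-8.4],[0.055,0.125,-0.05,0,0,-11],[0.06,0.142,-0.06,0,0,-11],[0.06,0.142,-0.06,0,0,-11],[0.06,0.142,-0.06,0,0,-11],[0.06,0.142,-0.06,0,0,-11]]]'; python3 - <<'E'
from h import *
shot('wrist','w1'); o=env.get_obs(); print(o['q'].round(3),o['tool_pos'])
E
```

```text
time: 0.82
tool_pos: [0.3271, -0.3557, 0.4046]
tcp_rot: [-0.0, -0.687, 0.727, 0.0]
wrist_force: [0.4, -0.4, 1.1]
width: 0.0868
time: 1.48
tool_pos: [0.3865, -0.2164, 0.3451]
tcp_rot: [-0.0, -0.615, 0.789, -0.0]
wrist_force: [-0.9, 0.5, -0.1]
width: 0.0869
[ 0.868 -0.07  -0.397  2.003 -0.028  1.202 -1.338] [ 0.38646236 -0.21682436  0.34526828]
```

View pics/w1.png

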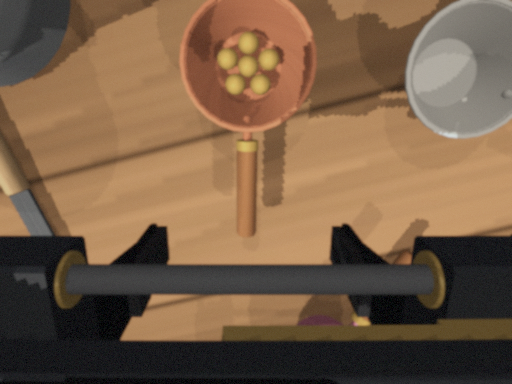

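The wrist picture shows the copper dipper with six brass balls, handle straight below from (247,145) to (246,235). Pink handle end is at about (400,258).

```bash
python3 - <<'E'
from h import *
for n,uv,z in [('hs',(247,143),.043),('he',(246,234),.04),('mouth',(248,61),.046),('pinkend',(400,258),.04),('white',(470,68),.046)]:
    print(n,at_z('wrist',uv,z,'w1').round(4))
a=at_z('wrist',(247,143),.043,'w1');b=at_z('wrist',(248,61),.046,'w1')
print(np.degrees(np.arctan2(*(b-a)[:2][::-1])))
print('pink top',at_z('top',(373,253),.04), at_z('top',(327,236),.04))
for n in ['w1']: print(rot(env.get_obs()['tcp_rot']).as_matrix().round(3))
E
```

```text
hs [ 0.4227 -0.2223  0.043 ]
he [ 0.34   -0.2004  0.04  ]
mouth [ 0.4859 -0.2391  0.046 ]
pinkend [ 0.2796 -0.3375  0.04  ]
white [ 0.4381 -0.4101  0.046 ]
-14.917364573820288
pink top [ 0.28503756 -0.36506694  0.04      ] [ 0.34563017 -0.21062521  0.04      ]
[[-0.246 -0.969  0.001]
 [-0.969  0.246 -0.001]
 [ 0.001 -0.001 -1.   ]]
```

```bash
python3 -m handwheel '[[[0.003,0.003,-0.03,0,0,-0.7],[0.003,0.003,-0.06,0,0,-0.7],[0.003,0.003,-0.09,0,0,-0.7],[0.003,0.003,-0.115,0,0,-0.7],[0.003,0.003,-0.135,0,0,-0.7],[0.003,0.003,-0.14,0,0,-0.7],[0.003,0.003,-0.14,0,0,-0.7],[0.003,0.003,-0.14,0,0,-0.7]]]' ; python3 - <<'E'
from h import *
shot('wrist','w2')
E
```

```text
time: 2.2
tool_pos: [0.3901, -0.2135, 0.2057]
tcp_rot: [0.0, -0.61, 0.793, -0.001]
wrist_force: [-0.2, 0.5, 0.8]
width: 0.0875
```

View pics/w2.png

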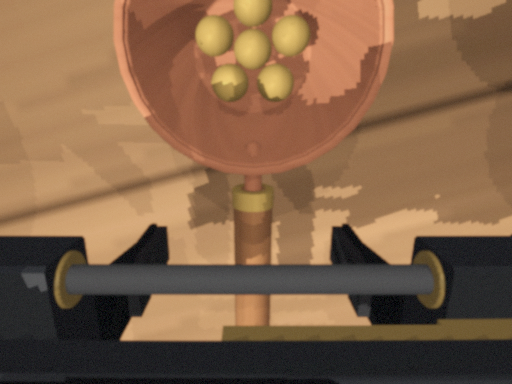

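The handle (column 253) is between the jaws, so I'll close and then lift.

```bash
python3 -m handwheel '[[[0,0,0,0,0,0],[0,0,0,0,0,0],[0,0,0,0,0,0],[0,0,0,0,0,0],[0,0,0,0,0,0],[0,0,0,0,0,0],[0,0,0,0,0,0],[0,0,0,0,0,0]]]' 0;  python3 -m handwheel '[[[0,0,0.005,0,0,0],[0,0,0.01,0,0,0],[0,0,0.015,0,0,0],[0,0,0.02,0,0,0],[0,0,0.03,0,0,0],[0,0,0.04,0,0,0],[0,0,0.04,0,0,0],[0,0,0.04,0,0,0]]]'; python3 - <<'E'
from h import *
shot('wrist','w3')
shot('scene','s3')
a=cv2.imread('pics/s3.png')
b=cv2.resize(a[90:250,90:290],None,fx=3,fy=3,interpolation=cv2.INTER_CUBIC)
cv2.imwrite('pics/s3c.png',b)
E
```

```text
time: 2.92
tool_pos: [0.3898, -0.2125, 0.2047]
tcp_rot: [-0.0, -0.61, 0.792, 0.0]
wrist_force: [0.7, -0.5, 0.4]
width: 0.042
time: 3.58
tool_pos: [0.3898, -0.2126, 0.2456]
tcp_rot: [-0.0, -0.61, 0.792, -0.001]
wrist_force: [-0.5, -0.6, -1.7]
width: 0.0148
```

View pics/w3.png

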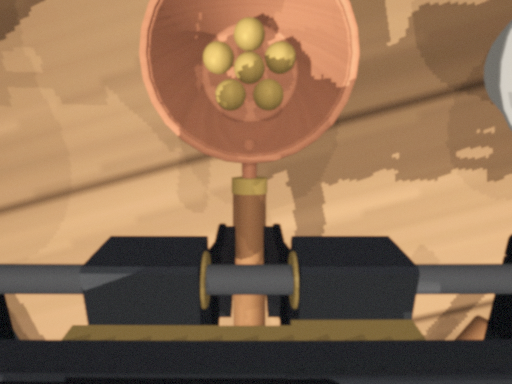

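View pics/s3c.png

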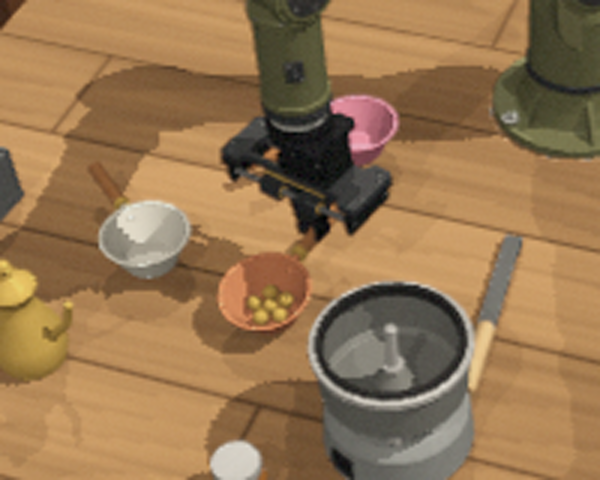

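The fingers were slower than I assumed, so they closed only during the lift and hold the handle with their tips. I'll lower, open a little and regrip with a longer wait.

```bash
python3 -m handwheel '[[[0,0,-0.006,0,0,0],[0,0,-0.012,0,0,0],[0,0,-0.018,0,0,0],[0,0,-0.024,0,0,0],[0,0,-0.03,0,0,0],[0,0,-0.03,0,0,0],[0,0,-0.03,0,0,0],[0,0,-0.03,0,0,0]]]'; python3 - <<'E'
from h import *
shot('wrist','w4')
shot('scene','s4')
a=cv2.imread('pics/s4.png')
b=cv2.resize(a[90:250,90:290],None,fx=3,fy=3,interpolation=cv2.INTER_CUBIC)
cv2.imwrite('pics/s4c.png',b)
E
```

```text
time: 4.35
tool_pos: [0.3896, -0.2127, 0.2156]
tcp_rot: [-0.001, -0.61, 0.792, 0.001]
wrist_force: [-7.7, 2.5, 17.0]
width: 0.0006
```

View pics/w4.png

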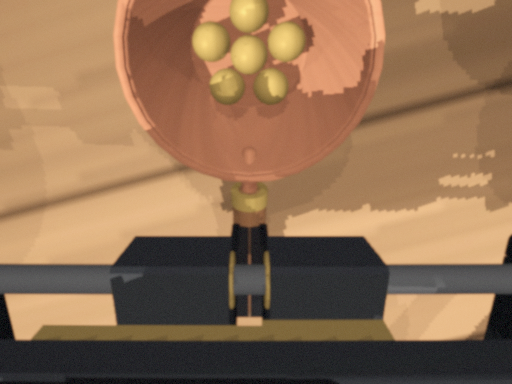

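View pics/s4c.png

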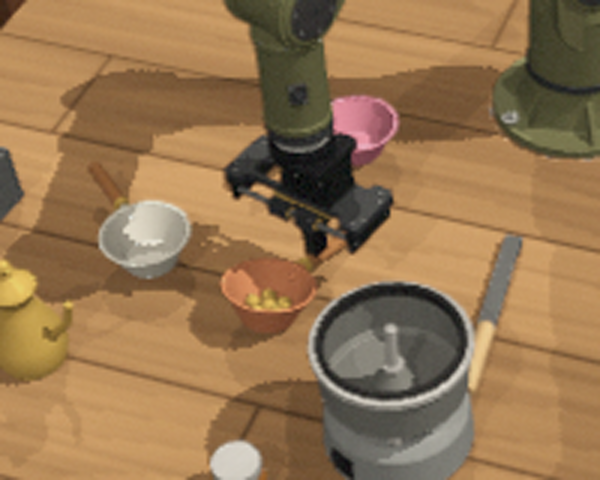

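The jaws slipped off the top and now push on the handle. I'll back straight up, open, and look.

```bash
python3 -m handwheel '[[[0,0,0.006,0,0,0],[0,0,0.012,0,0,0],[0,0,0.02,0,0,0],[0,0,0.03,0,0,0],[0,0,0.04,0,0,0],[0,0,0.04,0,0,0],[0,0,0.04,0,0,0],[0,0,0.04,0,0,0]]]'; python3 -m handwheel '[[[0,0,0.04,0,0,0],[0,0,0.08,0,0,0],[0,0,0.08,0,0,0],[0,0,0.08,0,0,0],[0,0,0.08,0,0,0],[0,0,0.08,0,0,0],[0,0,0.08,0,0,0],[0,0,0.08,0,0,0]]]' 0.7; python3 - <<'E'
from h import *
shot('wrist','w5')
E
```

```text
time: 5.12
tool_pos: [0.3897, -0.2125, 0.2547]
tcp_rot: [-0.0, -0.61, 0.792, -0.0]
wrist_force: [-0.2, 0.4, 0.2]
width: 0.0004
time: 5.78
tool_pos: [0.3894, -0.2123, 0.3336]
tcp_rot: [-0.0, -0.61, 0.792, 0.001]
wrist_force: [-0.0, -0.2, -0.5]
width: 0.0457
```

View pics/w5.png

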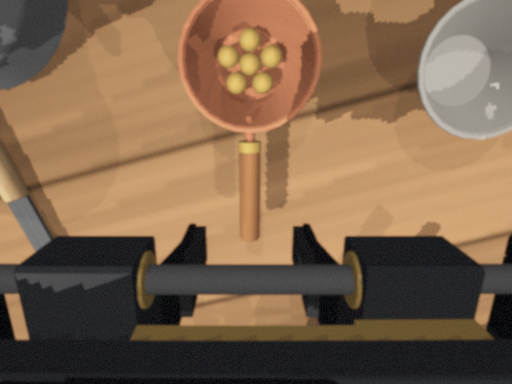

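The dipper stands as before with all six knobs in it. I'll measure it again.

```bash
python3 - <<'E'
from h import *
for n,uv,z in [('hs',(249.5,142),.043),('he',(249.5,239),.04),('mouth',(250,61.5),.046)]:
    print(n,at_z('wrist',uv,z,'w5').round(4))
E
```

```text
hs [ 0.4268 -0.2207  0.043 ]
he [ 0.3418 -0.1983  0.04  ]
mouth [ 0.4862 -0.2367  0.046 ]
```

```bash
python3 -m handwheel '[[[0,0.001,-0.03,0,0,0],[0,0.001,-0.06,0,0,0],[0,0.001,-0.09,0,0,0],[0,0.001,-0.11,0,0,0],[0,0.001,-0.125,0,0,0],[0,0.001,-0.13,0,0,0],[0,0.001,-0.13,0,0,0],[0,0.001,-0.13,0,0,0]]]' 0.6; python3 -m handwheel '[[[0,0,0,0,0,0],[0,0,0,0,0,0],[0,0,0,0,0,0],[0,0,0,0,0,0],[0,0,0,0,0,0],[0,0,0,0,0,0],[0,0,0,0,0,0],[0,0,0,0,0,0]]]' 0;python3 -m handwheel '[[[0,0,0,0,0,0],[0,0,0,0,0,0],[0,0,0,0,0,0],[0,0,0,0,0,0],[0,0,0,0,0,0],[0,0,0,0,0,0],[0,0,0,0,0,0],[0,0,0,0,0,0]]]' 0
```

```text
time: 6.5
tool_pos: [0.3901, -0.2116, 0.2051]
tcp_rot: [0.0, -0.61, 0.792, -0.0]
wrist_force: [0.6, 0.7, -0.7]
width: 0.0522
time: 7.17
tool_pos: [0.3898, -0.2116, 0.2049]
tcp_rot: [-0.0, -0.61, 0.792, -0.0]
wrist_force: [-0.3, -0.4, 1.1]
width: 0.0172
time: 7.83
tool_pos: [0.3898, -0.2116, 0.2048]
tcp_rot: [-0.0, -0.61, 0.792, -0.0]
wrist_force: [-1.0, -0.6, 1.2]
width: 0.0172
```

Gripped firmly: the width has settled at 17.2 mm. I'll lift and check.

```bash
python3 -m handwheel '[[[0,0,0.005,0,0,0],[0,0,0.01,0,0,0],[0,0,0.02,0,0,0],[0,0,0.035,0,0,0],[0,0,0.05,0,0,0],[0,0,0.06,0,0,0],[0,0,0.06,0,0,0],[0,0,0.06,0,0,0]]]'; python3 - <<'E'
from h import *
shot('wrist','w6')
E
```

```text
time: 8.5
tool_pos: [0.3898, -0.2115, 0.2653]
tcp_rot: [-0.0, -0.61, 0.792, -0.001]
wrist_force: [-2.1, 0.2, -0.0]
width: 0.0172
```

View pics/w6.png

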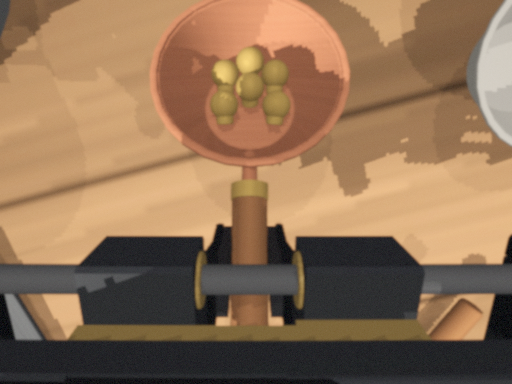

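```bash
python3 - <<'E'
from h import *
shot('scene','s6')
a=cv2.imread('pics/s6.png')
b=cv2.resize(a[130:220,130:250],None,fx=5,fy=5,interpolation=cv2.INTER_CUBIC)
cv2.imwrite('pics/s6c.png',b)
E
```

```text
(no output)
```

View pics/s6c.png

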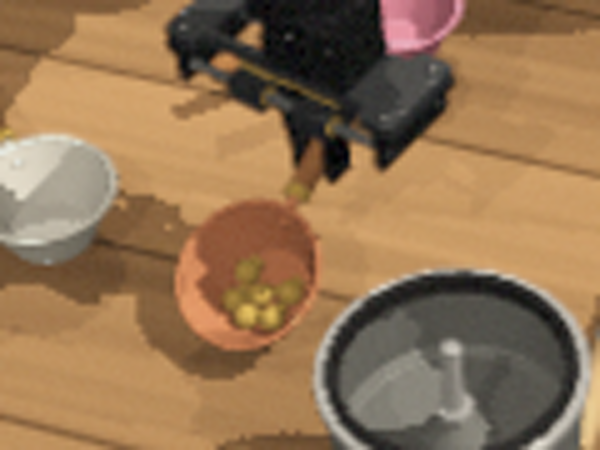

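The cup pitched forward in the grip, with the front of its foot still on the bench. The lever is too long for pad friction. I'll set it back, regrip nearer the cup, and roll it before lifting so the jaw axis takes less of the gravity torque.

```bash
python3 -m handwheel '[[[0,0,-0.01,0,0,0],[0,0,-0.02,0,0,0],[0,0,-0.03,0,0,0],[0,0,-0.04,0,0,0],[0,0,-0.05,0,0,0],[0,0,-0.06,0,0,0],[0,0,-0.06,0,0,0],[0,0,-0.06,0,0,0]]]';  python3 -m handwheel '[[[0,0,0,0,0,0],[0,0,0,0,0,0],[0,0,0,0,0,0],[0,0,0.01,0,0,0],[0,0,0.04,0,0,0],[0,0,0.08,0,0,0],[0,0,0.12,0,0,0],[0,0,0.12,0,0,0]]]' 0.6; python3 - <<'E'
from h import *
shot('wrist','w7'); print(env.get_obs()['q'].round(3))
E
```

```text
time: 9.27
tool_pos: [0.39, -0.2114, 0.2044]
tcp_rot: [0.0, -0.61, 0.792, 0.0]
wrist_force: [-1.4, 0.4, 2.7]
width: 0.0168
time: 9.93
tool_pos: [0.3925, -0.2123, 0.3335]
tcp_rot: [0.002, -0.61, 0.792, -0.007]
wrist_force: [1.3, -1.2, 0.1]
width: 0.0514
[ 0.872 -0.054 -0.42   2.021 -0.022  1.16  -1.368]
```

View pics/w7.png

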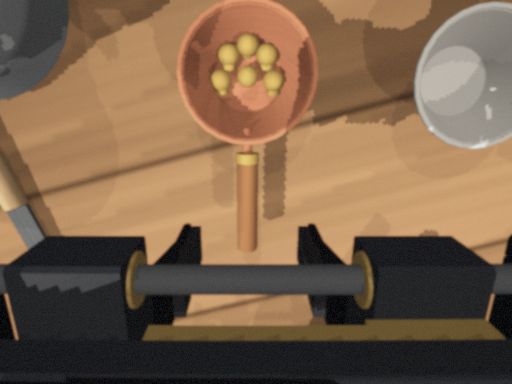

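```bash
python3 - <<'E'
from h import *
for n,uv,z in [('hs',(247.5,154),.043),('he',(247.5,250),.04),('mouth',(248,71.5),.046)]:
    print(n,at_z('wrist',uv,z,'w7').round(4))
E
python3 -m handwheel '[[[0,0,0,-3,0.8,0],[0,0,0,-6,1.6,0],[0,0,0,-9,2.4,0],[0,0,0,-12,3.2,0],[0,0,0,-15,4,0],[0,0,0,-15,4,0],[0,0,0,-15,4,0],[0,0,0,-15,4,0]]]'; python3 -c "
from h import *
o=env.get_obs();print(o['q'].round(3),rot(o['tcp_rot']).as_matrix().round(3))"
```

```text
hs [ 0.4249 -0.2193  0.043 ]
he [ 0.3396 -0.1967  0.04  ]
mouth [ 0.487  -0.2361  0.046 ]
time: 10.65
tool_pos: [0.3896, -0.2115, 0.3247]
tcp_rot: [-0.107, -0.605, 0.785, -0.082]
wrist_force: [0.1, -0.3, 0.2]
width: 0.0521
[ 0.834 -0.062 -0.489  2.053  0.265  1.135 -1.595] [[-0.246 -0.967 -0.069]
 [-0.932  0.256 -0.257]
 [ 0.266  0.001 -0.964]]
```

The roll direction towards the tumbler uses positive q5, which has the range. I'll regrip at 76 mm from the cup axis, at (0.413,-0.2165).

```bash
python3 -m handwheel '[[[0.012,-0.003,0,7,-1.9,0],[0.0235,-0.005,0,15,-4,0],[0.0235,-0.005,-0.03,15,-4,0],[0.0235,-0.005,-0.06,15,-4,0],[0.0235,-0.005,-0.09,15,-4,0],[0.0235,-0.005,-0.11,15,-4,0],[0.0235,-0.005,-0.12,15,-4,0],[0.0235,-0.005,-0.12,15,-4,0]]]' 0.55; python3 -m handwheel '[[[0,0,0,0,0,0],[0,0,0,0,0,0],[0,0,0,0,0,0],[0,0,0,0,0,0],[0,0,0,0,0,0],[0,0,0,0,0,0],[0,0,0,0,0,0],[0,0,0,0,0,0]]]' 0;python3 -m handwheel '[[[0,0,0,0,0,0],[0,0,0,0,0,0],[0,0,0,0,0,0],[0,0,0,0,0,0],[0,0,0,0,0,0],[0,0,0,0,0,0],[0,0,0,0,0,0],[0,0,0,0,0,0]]]' 0; python3 - <<'E'
from h import *
shot('wrist','w8'); print(env.get_obs()['q'].round(3))
E
```

```text
time: 11.32
tool_pos: [0.4122, -0.2164, 0.2027]
tcp_rot: [-0.0, -0.61, 0.793, 0.002]
wrist_force: [-0.3, 0.6, 0.4]
width: 0.0478
time: 11.98
tool_pos: [0.4134, -0.2168, 0.2053]
tcp_rot: [-0.0, -0.61, 0.792, -0.0]
wrist_force: [-0.7, 0.0, 3.9]
width: 0.017
time: 12.65
tool_pos: [0.4132, -0.2166, 0.2049]
tcp_rot: [-0.0, -0.61, 0.792, -0.0]
wrist_force: [-1.3, -1.9, 5.4]
width: 0.0171
[ 0.841  0.166 -0.439  2.092  0.09   0.901 -1.478]
```

View pics/w8.png

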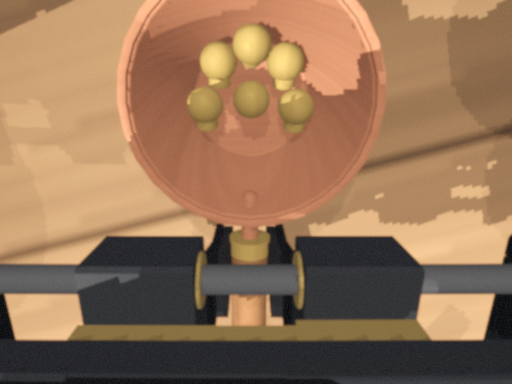

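```bash
python3 - <<'E'
import numpy as np
for f in np.arange(1,9)*5.5:
    a=np.radians(f);L=.04*np.cos(a)+.031*np.sin(a)-.04
    print([round(x,3) for x in (.164*np.sin(a)*.259,.164*np.sin(a)*.966,.164*(np.cos(a)-1)+L,-.966*f,.259*f,0)], round(L,4))
E
```

```text
[np.float64(0.004), np.float64(0.015), np.float64(0.002), np.float64(-5.313), np.float64(1.424), 0] 0.0028
[np.float64(0.008), np.float64(0.03), np.float64(0.002), np.float64(-10.626), np.float64(2.849), 0] 0.0052
[np.float64(0.012), np.float64(0.045), np.float64(0.0), np.float64(-15.939), np.float64(4.274), 0] 0.0072
[np.float64(0.016), np.float64(0.059), np.float64(-0.003), np.float64(-21.252), np.float64(5.698), 0] 0.0087
[np.float64(0.02), np.float64(0.073), np.float64(-0.009), np.float64(-26.565), np.float64(7.123), 0] 0.0098
[np.float64(0.023), np.float64(0.086), np.float64(-0.016), np.float64(-31.878), np.float64(8.547), 0] 0.0104
[np.float64(0.026), np.float64(0.099), np.float64(-0.025), np.float64(-37.191), np.float64(9.972), 0] 0.0106
[np.float64(0.03), np.float64(0.11), np.float64(-0.036), np.float64(-42.504), np.float64(11.396), 0] 0.0103
```

```bash
python3 -m handwheel '[[[0.002,0.0075,0.001,-2.7,0.7,0],[0.004,0.015,0.002,-5.3,1.4,0],[0.006,0.023,0.002,-8,2.1,0],[0.008,0.03,0.002,-10.6,2.8,0],[0.010,0.038,0.001,-13.3,3.6,0],[0.012,0.045,0,-15.9,4.3,0],[0.014,0.052,-0.001,-18.6,5,0],[0.016,0.059,-0.003,-21.3,5.7,0]]]'; python3 - <<'E'
from h import *
shot('wrist','w9'); print(env.get_obs()['q'].round(3))
E
```

```text
time: 13.37
tool_pos: [0.4296, -0.1558, 0.2012]
tcp_rot: [-0.152, -0.6, 0.777, -0.117]
wrist_force: [-0.0, 2.5, -0.2]
width: 0.0172
[ 0.582  0.18  -0.476  2.127  0.563  0.995 -2.059]
```

View pics/w9.png

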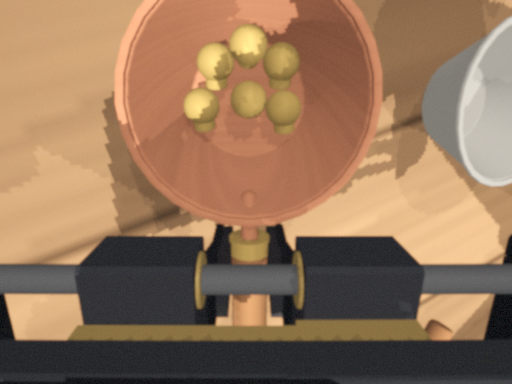

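The knobs ride along unmoved, but q7 is heading for its limit. I'll fit a quick kinematic model from the recorded joint/pose pairs to predict the pour pose with either half-turn grasp.

```bash
cat > kin.py <<'E'
import numpy as np, itertools
from scipy.spatial.transform import Rotation as R
from scipy.optimize import least_squares
def q4(w): return R.from_quat([w[1],w[2],w[3],w[0]])
D=[([1.24807591,.32167083,-.0701027,1.45139679,.02261528,1.37080939,-.05686036],[.21474482,-.6133412,.40389994],[-3.93e-4,.815649,-.578547,-6.37e-4]),
([.868,-.07,-.397,2.003,-.028,1.202,-1.338],[.38646,-.21682,.34527],[0,-.615,.789,0]),
([.834,-.062,-.489,2.053,.265,1.135,-1.595],[.3896,-.2115,.3247],[-.107,-.605,.785,-.082]),
([.841,.166,-.439,2.092,.09,.901,-1.478],[.4132,-.2166,.2049],[0,-.61,.792,0]),
([.582,.18,-.476,2.127,.563,.995,-2.059],[.4296,-.1558,.2012],[-.152,-.6,.777,-.117])]
def fk(p,s,q):
    a=[s[i]*q[i] for i in range(7)]
    ax='zyzyzyz'; T=np.eye(4); off=[(0,0,0),(0,0,p[0]),(0,0,0),(p[4],0,p[1]),(p[5],0,0),(0,0,p[2]),(p[6],0,p[3])]
    for i in range(7):
        A=np.eye(4);A[:3,3]=off[i];A[:3,:3]=R.from_euler(ax[i],a[i]).as_matrix(); T=T@A
    return T
def res(p,s):
    r=[]
    for q,x,w in D:
        T=fk(p,s,q); c=p[7]
        M=T[:3,:3]@R.from_euler('z',c).as_matrix()
        r+=list(T[:3,3]-x)+list(.2*(M-q4(w).as_matrix()).ravel())
    return np.array(r)
def fit():
    best=None
    for s1,s3,s5,s7 in itertools.product([1,-1],repeat=4):
        for c0 in (0,np.pi,):
            s=[s1,1,s3,1,s5,1,s7]
            o=least_squares(res,[.34,.4,.4,.1,0,0,0,c0],args=(s,))
            if best is None or o.cost<best[0]: best=(o.cost,s,o.x)
    return best
if __name__=='__main__':
    b=fit(); print(b[0],b[1],b[2].round(4)); print(np.abs(res(b[2],b[1])).max())
E
python3 kin.py
```

```text
0.0009690350746225229 [-1, 1, -1, 1, -1, 1, -1] [ 0.2871  0.4929  0.5209  0.253  -0.004  -0.006   0.0134  3.1415]
0.024467380585348447
```

```bash
cat >> kin.py <<'E'
E
python3 - <<'E'
from kin import *
b=fit(); print(res(b[2],b[1]).reshape(5,12).round(4))
E
```

```text
[[ 0.0241  0.0093  0.0008  0.      0.     -0.      0.     -0.      0.
  -0.     -0.      0.    ]
 [ 0.0087  0.0245 -0.0012 -0.0005  0.0001  0.0001  0.0001  0.0005 -0.0003
   0.0002 -0.0002  0.    ]
 [ 0.0017  0.0063  0.0001 -0.0001  0.     -0.0002 -0.      0.0002  0.0002
  -0.0001  0.0002 -0.    ]
 [ 0.0116  0.0196 -0.0027 -0.0001  0.     -0.      0.      0.0001 -0.
   0.     -0.      0.    ]
 [ 0.0001 -0.0042  0.0031  0.0006 -0.0001 -0.0002 -0.0001 -0.0005 -0.0001
   0.0001  0.0004  0.    ]]
```

```bash
python3 - <<'E'
s=open('kin.py').read()
s=s.replace("off=[(0,0,0),(0,0,p[0]),(0,0,0),(p[4],0,p[1]),(p[5],0,0),(0,0,p[2]),(p[6],0,p[3])]","off=[(0,0,0),(0,p[8],p[0]),(0,0,0),(p[4],p[9],p[1]),(p[5],0,0),(0,p[10],p[2]),(p[6],0,p[3])]").replace(",0,0,0,c0]",",0,0,0,c0,0,0,0]")
open('kin.py','w').write(s)
E
python3 - <<'E'
from kin import *
b=fit(); print(b[2].round(4)); print(res(b[2],b[1]).reshape(5,12)[:,:3].round(4))
E
```

```text
[ 2.5290e-01  4.6720e-01  5.1380e-01  1.9060e-01  1.0000e-03 -1.7000e-03
  1.6000e-03  3.1415e+00 -1.7900e-02 -6.9000e-03 -1.6000e-03]
[[ 0.0001  0.     -0.0001]
 [-0.0002 -0.      0.0003]
 [-0.0005 -0.0006  0.0001]
 [ 0.0001  0.0002 -0.0001]
 [ 0.0002  0.0004 -0.0002]]
```

```bash
cat > ik.py <<'E'
from kin import *
b=fit(); P,S=b[2],b[1]
lo=np.array([-2.86,-.3,-1.38,.06,-1.56,.09,-2.69]);hi=np.array([2.86,2.09,1.24,2.45,4.7,2.05,2.69])
def FK(q):
    T=fk(P,S,q); return T[:3,3],T[:3,:3]@R.from_euler('z',P[7]).as_matrix()
def ik(x,M,q0,w=1e-3):
    def f(q):
        p,m=FK(q); return np.r_[(p-x)*10,R.from_matrix(m@M.T).as_rotvec()*3,w*(q-q0)]
    o=least_squares(f,np.clip(q0,lo+1e-3,hi-1e-3),bounds=(lo,hi)); return o.x,np.abs(f(o.x)[:6]).max()
def pose(G,psi,phi,flip):
    u=np.array([np.cos(psi),np.sin(psi),0]);y=np.array([-u[1],u[0],0]);z=np.array([0,0,1.])
    M=np.column_stack([-y*flip,-u*flip,-z]); M=R.from_rotvec(-phi*u).as_matrix()@M
    return G-.164*M[:,2],M
E
python3 - <<'E'
from ik import *
q8=np.array(D[3][0]); B=np.array([.6,-.03,0]); d=np.radians
G8=np.array([.4132,-.2166,.0407])
for flip in (1,-1):
  for psi1 in (-15,0,15,-35):
    q=q8.copy(); 
    if flip<0: q[6]+=np.pi
    out=[]
    for t in np.linspace(0,1,15):
        # roll to 50 first, then move, then roll to 100
        phi=min(t*3,1)*45+max(0,(t-.66)*3)*55
        m=np.clip((t-.33)*3,0,1); psi=-15+(psi1+15)*m
        u=np.array([np.cos(d(psi1)),np.sin(d(psi1)),0]);y=np.array([-u[1],u[0],0])
        Ge=B-.061*u-.046*y+[0,0,.285]; G=G8+(Ge-G8)*m
        if m==0:G=G8
        x,M=pose(G,d(psi),d(phi),flip); q,e=ik(x,M,q); out.append((round(phi),e,q))
    print(flip,psi1,'maxerr',[(o[0],round(o[1],3)) for o in out if o[1]>.01]); print(out[5][2].round(2),out[10][2].round(2),out[-1][2].round(2))
E
```

```text
1 -15 maxerr []
[ 0.28  0.37 -0.46  2.08  0.89  1.31 -2.52] [ 0.03  0.42 -0.53  1.58  0.86  1.91 -2.39] [-0.7   0.79  0.32  1.63  1.02  2.05 -2.38]
1 0 maxerr []
[ 0.28  0.36 -0.46  2.09  0.9   1.3  -2.51] [ 0.08  0.3  -0.58  1.74  0.95  1.72 -2.24] [-0.47  0.66 -0.04  1.82  1.29  2.05 -2.51]
1 15 maxerr []
[ 0.29  0.35 -0.46  2.1   0.91  1.29 -2.5 ] [ 0.15  0.15 -0.61  1.9   1.01  1.49 -2.07] [-0.2   0.6  -0.38  2.01  1.57  2.05 -2.58]
1 -35 maxerr []
[ 0.28  0.38 -0.45  2.07  0.88  1.33 -2.53] [-0.16  0.53 -0.23  1.38  0.63  2.05 -2.54] [-0.93  1.15  0.94  1.39  0.57  2.05 -2.  ]
-1 -15 maxerr []
[ 0.28  0.37 -0.46  2.08  0.89  1.31  0.62] [ 0.03  0.42 -0.53  1.58  0.86  1.91  0.75] [-0.7   0.79  0.32  1.63  1.02  2.05  0.76]
-1 0 maxerr []
[ 0.28  0.36 -0.46  2.09  0.9   1.3   0.63] [ 0.08  0.3  -0.58  1.74  0.95  1.72  0.91] [-0.47  0.66 -0.04  1.82  1.29  2.05  0.63]
-1 15 maxerr []
[ 0.29  0.35 -0.46  2.1   0.91  1.29  0.64] [ 0.15  0.15 -0.61  1.9   1.01  1.49  1.07] [-0.2   0.6  -0.38  2.01  1.57  2.05  0.57]
-1 -35 maxerr []
[ 0.28  0.38 -0.45  2.07  0.88  1.33  0.61] [-0.16  0.53 -0.23  1.38  0.63  2.05  0.6 ] [-0.93  1.15  0.94  1.39  0.57  2.05  1.14]
```

```bash
python3 - <<'E'
from ik import *
q8=np.array(D[3][0]); B=np.array([.6,-.03,0]); d=np.radians
G8=np.array([.4132,-.2166,.0407]); mid=(lo+hi)/2; rg=hi-lo
for flip in (1,-1):
  for psi in (-15,0,15,30,45,60,80):
   for phi in (85,100):
    u=np.array([np.cos(d(psi)),np.sin(d(psi)),0]);y=np.array([-u[1],u[0],0])
    G=B-.061*u-.046*y+[0,0,.285]; x,M=pose(G,d(psi),d(phi),flip)
    best=None
    for s in range(12):
        rng=np.random.default_rng(s); q0=np.array([.1,.4,rng.uniform(-1.2,1.1),1.8,rng.uniform(.5,2),1.6,-1.8 if flip>0 else 1.2])
        q,e=ik(x,M,q0,1e-4)
        if e>.01: continue
        m=np.min(np.minimum(q-lo,hi-q))
        if best is None or m>best[0]: best=(m,q)
    print(flip,psi,phi,None if best is None else (round(best[0],2),best[1].round(2)))
E
```

```text
1 -15 85 (np.float64(0.18), array([-0.85,  0.69,  0.52,  1.62,  0.82,  1.87, -2.28]))
1 -15 100 (np.float64(0.11), array([-0.87,  0.84,  0.56,  1.64,  0.91,  1.94, -2.3 ]))
1 0 85 (np.float64(0.32), array([-0.86,  0.54,  0.42,  1.83,  1.02,  1.73, -2.34]))
1 0 100 (np.float64(0.25), array([-0.9 ,  0.71,  0.48,  1.84,  1.1 ,  1.8 , -2.42]))
1 15 85 (np.float64(0.3), array([-0.83,  0.39,  0.32,  2.03,  1.23,  1.6 , -2.39]))
1 15 100 (np.float64(0.15), array([-0.88,  0.58,  0.39,  2.04,  1.32,  1.7 , -2.54]))
1 30 85 (np.float64(0.26), array([ 0.17,  0.34, -0.76,  2.18,  1.64,  1.7 , -2.43]))
1 30 100 (np.float64(0.09), array([-0.01,  0.52, -0.56,  2.19,  1.81,  1.94, -2.6 ]))
1 45 85 (np.float64(0.1), array([ 0.31,  0.18, -0.8 ,  2.35,  1.84,  1.41, -2.46]))
1 45 100 (np.float64(0.07), array([ 0.23,  0.46, -0.7 ,  2.35,  2.11,  1.82, -2.62]))
1 60 85 None
1 60 100 None
1 80 85 None
1 80 100 None
-1 -15 85 (np.float64(0.17), array([-0.83,  0.68,  0.49,  1.62,  0.83,  1.88,  0.86]))
-1 -15 100 (np.float64(0.1), array([-0.85,  0.83,  0.53,  1.64,  0.92,  1.95,  0.83]))
-1 0 85 (np.float64(0.31), array([-0.85,  0.53,  0.41,  1.83,  1.02,  1.74,  0.8 ]))
-1 0 100 (np.float64(0.24), array([-0.89,  0.7 ,  0.46,  1.84,  1.1 ,  1.81,  0.72]))
-1 15 85 (np.float64(0.42), array([-0.83,  0.39,  0.32,  2.03,  1.23,  1.61,  0.75]))
-1 15 100 (np.float64(0.35), array([-0.87,  0.57,  0.38,  2.04,  1.32,  1.7 ,  0.6 ]))
-1 30 85 (np.float64(0.27), array([ 0.17,  0.34, -0.76,  2.18,  1.64,  1.71,  0.71]))
-1 30 100 (np.float64(0.25), array([-0.34,  0.45, -0.2 ,  2.2 ,  1.7 ,  1.8 ,  0.51]))
-1 45 85 (np.float64(0.1), array([ 0.31,  0.18, -0.79,  2.35,  1.84,  1.41,  0.68]))
-1 45 100 (np.float64(0.1), array([ 0.19,  0.45, -0.66,  2.35,  2.09,  1.81,  0.51]))
-1 60 85 None
-1 60 100 None
-1 80 85 None
-1 80 100 None
```

The pour is reachable without flipping, at handle yaw about 0..15°. I'll carry on the roll to 44°, with the foot edge still carried by the bench.

```bash
python3 -m handwheel '[[[0.002,0.007,-0.003,-2.7,0.7,0],[0.004,0.014,-0.006,-5.3,1.4,0],[0.0055,0.021,-0.009,-8,2.1,0],[0.007,0.027,-0.013,-10.6,2.8,0],[0.0085,0.034,-0.017,-13.3,3.5,0],[0.010,0.04,-0.022,-15.9,4.3,0],[0.012,0.046,-0.027,-18.6,5,0],[0.014,0.051,-0.032,-21.3,5.7,0]]]'; python3 - <<'E'
from h import *
shot('wrist','w10'); print(env.get_obs()['q'].round(3))
shot('scene','s10')
a=cv2.imread('pics/s10.png')
b=cv2.resize(a[110:250,110:290],None,fx=4,fy=4,interpolation=cv2.INTER_CUBIC)
cv2.imwrite('pics/s10c.png',b)
E
```

```text
time: 14.08
tool_pos: [0.4432, -0.1054, 0.1688]
tcp_rot: [-0.298, -0.566, 0.734, -0.227]
wrist_force: [0.0, 1.6, -0.5]
width: 0.0172
[ 0.333  0.36  -0.473  2.109  0.909  1.275 -2.507]
```

View pics/w10.png

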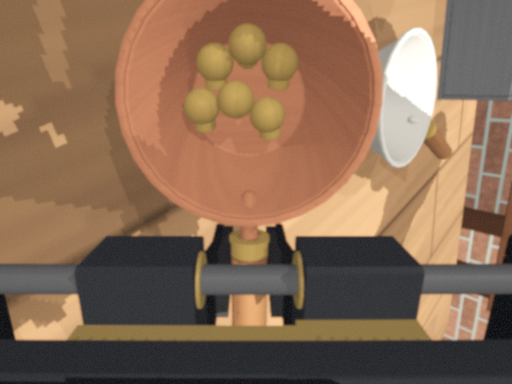

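View pics/s10c.png

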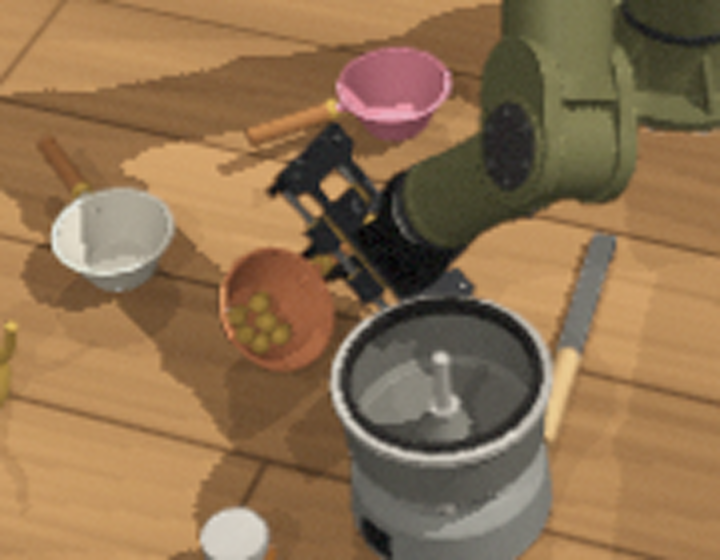

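All six stay in and the cup is firm in the grip. I'll lift straight up and check for pitching.

```bash
python3 -m handwheel '[[[0,0,0.008,0,0,0],[0,0,0.02,0,0,0],[0,0,0.04,0,0,0],[0,0,0.06,0,0,0],[0,0,0.08,0,0,0],[0,0,0.1,0,0,0],[0,0,0.12,0,0,0],[0,0,0.13,0,0,0]]]'; python3 - <<'E'
from h import *
shot('wrist','w11'); print(env.get_obs()['q'].round(3))
E
```

```text
time: 14.85
tool_pos: [0.4432, -0.1071, 0.3034]
tcp_rot: [-0.297, -0.564, 0.735, -0.229]
wrist_force: [0.9, -0.0, -3.2]
width: 0.0166
[ 0.384  0.122 -0.5    2.031  0.772  1.417 -2.246]
```

View pics/w11.png

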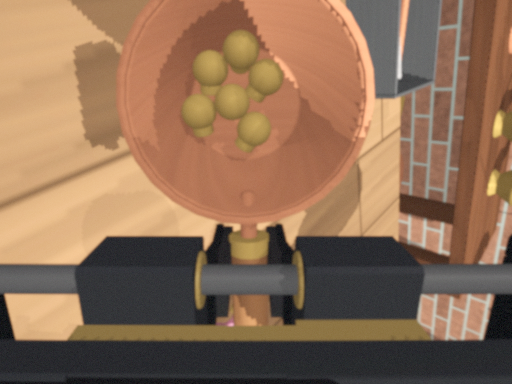

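```bash
python3 -m handwheel '[[[0.002,0.004,0.025,0,0,2],[0.007,0.012,0.05,0,0,4.5],[0.015,0.025,0.075,0,0,8],[0.028,0.045,0.09,0,0,12],[0.044,0.07,0.1,0,0,16],[0.06,0.096,0.1,0,0,20],[0.075,0.12,0.1,0,0,23],[0.083,0.133,0.1,0,0,25]]]'; python3 - <<'E'
from h import *
shot('wrist','w12'); print(env.get_obs()['q'].round(3),env.get_obs()['tool_pos'])
shot('scene','s12');shot('top','t12')
a=cv2.imread('pics/s12.png')
b=cv2.resize(a[80:260,130:330],None,fx=3,fy=3,interpolation=cv2.INTER_CUBIC)
cv2.imwrite('pics/s12c.png',b)
E
```

```text
time: 15.57
tool_pos: [0.5269, 0.0294, 0.3994]
tcp_rot: [0.24, 0.713, -0.593, 0.287]
wrist_force: [-0.3, 0.9, -3.1]
width: 0.0171
[ 0.239  0.143 -0.638  1.811  0.833  1.474 -1.984] [0.527524   0.03105224 0.3991    ]
```

View pics/w12.png

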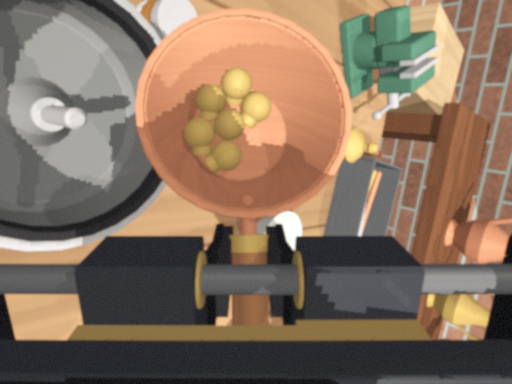

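View pics/s12c.png

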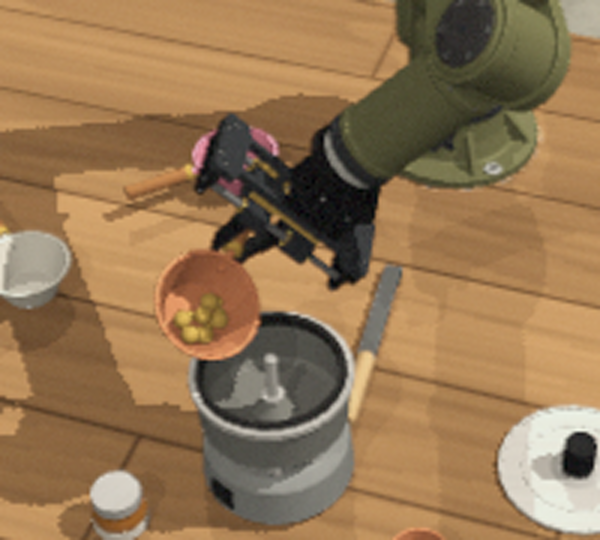

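View pics/t12.png

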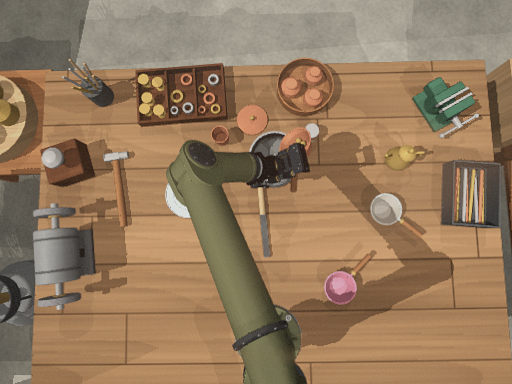

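```bash
python3 - <<'E'
from h import *
p=at_z('wrist',(77,118),.185,'w12'); print('pin',p)
import json
d=json.load(open('pics/w12.json')); M=rot(d['q']).as_matrix(); G=np.array(d['p'])+.164*M[:,2]
print('G',G, 'u',-M[:,1]); u=-M[:,1]; c=G+.076*u; print('cup axis',c, 'rel',c-p)
# rim circle overlay
im=cv2.imread('pics/t12.png')
a=cv2.imread('pics/top0.png'); s=cv2.imread('pics/scene0.png')
th=np.linspace(0,2*np.pi,60)
for nm,i in(('top',a),('scene',s)):
    for r,z,c2 in((.084,.165,(0,0,255)),(.0695,.170,(0,255,0)),(.082,0.0,(255,0,0))):
        P=np.c_[.6+r*np.cos(th),-.03+r*np.sin(th),0*th+z]
        cv2.polylines(i,[np.round(proj(nm,P)*8).astype(int)],True,c2,1,cv2.LINE_AA,3)
cv2.imwrite('pics/ov.png',np.hstack([cv2.resize(a[110:210,220:320],None,fx=4,fy=4),cv2.resize(s[160:260,170:270],None,fx=4,fy=4)]))
E
```

```text
pin [ 0.60381922 -0.03020259  0.185     ]
G [ 0.54744081 -0.08247453  0.28124929] u [ 0.98323803  0.18231842 -0.00172226]
cup axis [ 0.6221669  -0.06861833  0.28111839] rel [ 0.01834769 -0.03841574  0.09611839]
```

View pics/ov.png

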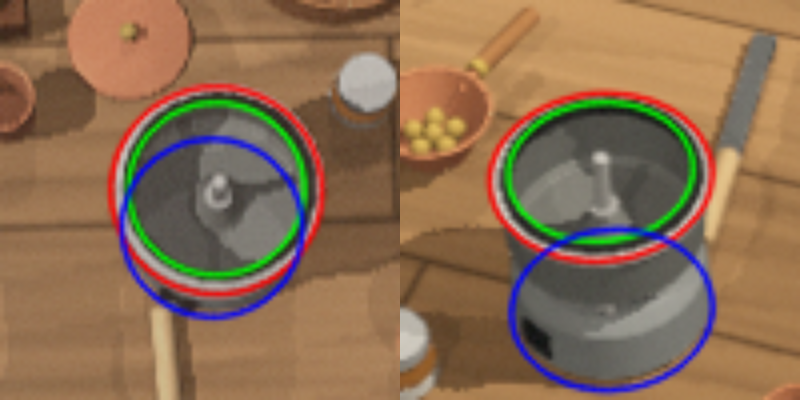

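The bowl axis is confirmed at about (0.601,-0.031). Next I'll work out the roll table for the pour.

```bash
python3 - <<'E'
from ik import *
d=np.radians;u=np.array([.983,.182,0]);y=np.array([-.182,.983,0]);z=np.array([0,0,1.])
f0=44; q=np.array([0.239,0.143,-0.638,1.811,0.833,1.474,-1.984])
G=np.array([.5474,-.0825,.281])
for D_ in range(6,60,6):
    f=d(f0+D_); sh=.164*((np.sin(f)-np.sin(d(f0)))*y+(np.cos(f)-np.cos(d(f0)))*z)-y*.005
    x,M=pose(G-y*.005,np.arctan2(.182,.983),f,1); q,e=ik(x,M,q)
    print(D_,sh.round(3),(-D_*u).round(1)[:2],q.round(2),round(e,3))
E
```

```text
6 [-0.001  0.007 -0.013] [-5.9 -1.1] [ 0.19  0.18 -0.64  1.84  0.94  1.52 -2.08] 0.0
12 [-0.003  0.017 -0.026] [-11.8  -2.2] [ 0.14  0.22 -0.64  1.86  1.03  1.59 -2.16] 0.0
18 [-0.005  0.025 -0.041] [-17.7  -3.3] [ 0.09  0.27 -0.63  1.88  1.12  1.65 -2.23] 0.0
24 [-0.006  0.033 -0.057] [-23.6  -4.4] [ 0.04  0.32 -0.61  1.9   1.2   1.73 -2.3 ] 0.0
30 [-0.007  0.038 -0.073] [-29.5  -5.5] [-0.    0.38 -0.59  1.92  1.27  1.8  -2.36] 0.0
36 [-0.008  0.042 -0.089] [-35.4  -6.6] [-0.05  0.44 -0.56  1.93  1.34  1.87 -2.42] 0.0
42 [-0.008  0.044 -0.107] [-41.3  -7.6] [-0.08  0.5  -0.53  1.94  1.4   1.95 -2.47] 0.0
48 [-0.008  0.044 -0.124] [-47.2  -8.7] [-0.12  0.56 -0.49  1.94  1.46  2.02 -2.51] 0.0
54 [-0.008  0.043 -0.141] [-53.1  -9.8] [-0.21  0.6  -0.38  1.95  1.49  2.05 -2.55] 0.0
```

```bash
python3 -m handwheel '[[[-0.001,0.007,-0.013,-5.9,-1.1,0],[-0.003,0.017,-0.026,-11.8,-2.2,0],[-0.005,0.025,-0.041,-17.7,-3.3,0],[-0.006,0.033,-0.057,-23.6,-4.4,0],[-0.007,0.036,-0.065,-26.5,-4.9,0],[-0.007,0.038,-0.073,-29.5,-5.5,0],[-0.0075,0.04,-0.081,-32.5,-6,0],[-0.008,0.042,-0.089,-35.4,-6.6,0]]]'; python3 - <<'E'
from h import *
shot('wrist','w13'); print(env.get_obs()['q'].round(3),env.get_obs()['tool_pos'])
shot('scene','s13')
a=cv2.imread('pics/s13.png')
b=cv2.resize(a[80:260,130:330],None,fx=3,fy=3,interpolation=cv2.INTER_CUBIC)
cv2.imwrite('pics/s13c.png',b)
E
```

```text
time: 16.38
tool_pos: [0.518, 0.0668, 0.3099]
tcp_rot: [0.414, 0.585, -0.492, 0.494]
wrist_force: [-0.5, 0.2, -4.2]
width: 0.0174
[-0.022  0.432 -0.577  1.932  1.349  1.879 -2.409] [0.51752426 0.06701746 0.30764176]
```

View pics/w13.png

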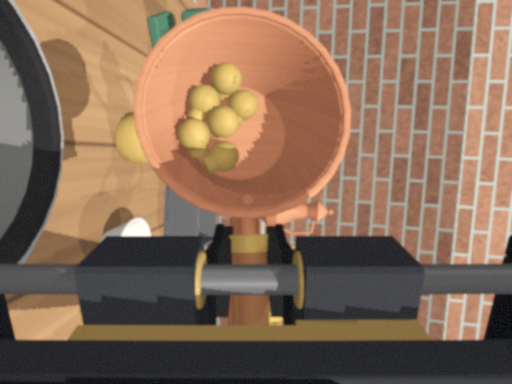

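View pics/s13c.png

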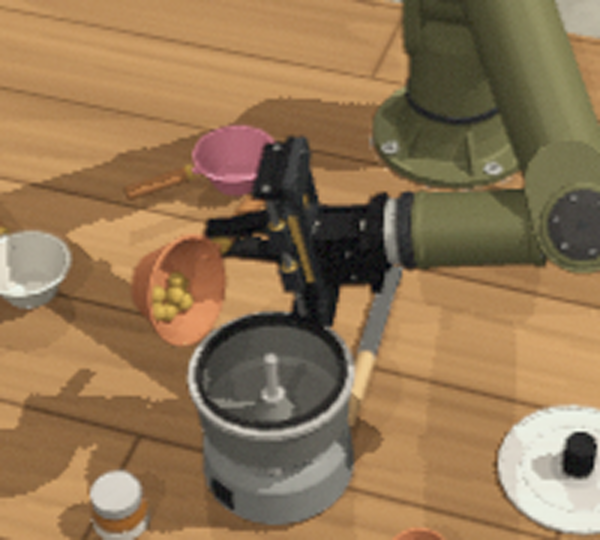

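The knobs are still held by friction at 80°. The lip is about 31 mm short of the bowl axis, inside the bowl. I'll continue slowly past 90° and raise slightly.

```bash
python3 -m handwheel '[[[0,0.001,-0.004,-2,-0.3,0],[0,0.002,-0.008,-4,-0.7,0],[0,0.002,-0.013,-5.9,-1,0],[0,0.002,-0.018,-7.9,-1.4,0],[0,0.002,-0.023,-9.8,-1.8,0],[0,0.002,-0.029,-11.8,-2.1,0],[0,0.002,-0.034,-13.8,-2.5,0],[0,0.002,-0.034,-13.8,-2.5,0]]]'; python3 - <<'E'
from h import *
shot('wrist','w14'); print(env.get_obs()['q'].round(3),env.get_obs()['tool_pos'])
shot('scene','s14')
a=cv2.imread('pics/s14.png')
b=cv2.resize(a[80:260,130:330],None,fx=3,fy=3,interpolation=cv2.INTER_CUBIC)
cv2.imwrite('pics/s14c.png',b)
E
```

```text
time: 17.15
tool_pos: [0.5181, 0.0701, 0.2755]
tcp_rot: [0.47, 0.522, -0.437, 0.562]
wrist_force: [-0.4, 0.4, -2.2]
width: 0.0171
[-0.151  0.544 -0.439  1.948  1.471  2.021 -2.5  ] [0.51824798 0.07037671 0.27617207]
```

View pics/w14.png

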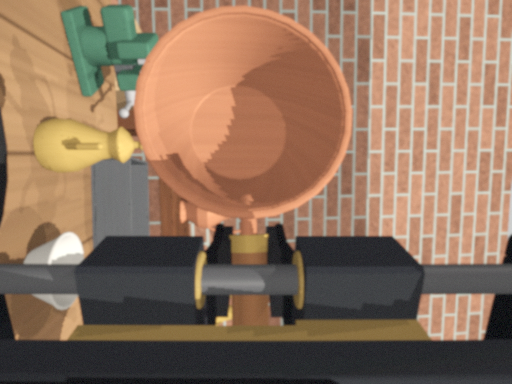

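View pics/s14c.png

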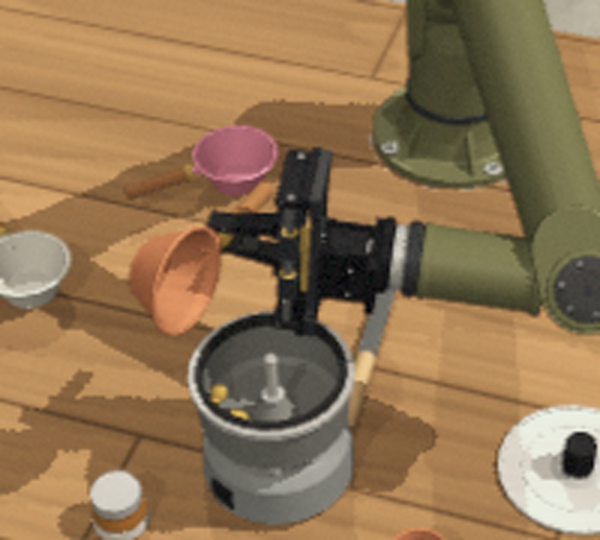

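The cup is empty. I'll plan the retreat, unrolling while rising, back to where the dipper stood.

```bash
cat > plan.py <<'E'
from ik import *
def plan(x0,M0,wps,n=8):
    # wps: list of (G,psi,phi) targets incl. start params first
    G0,p0,f0=wps[0]; G1,p1,f1=wps[1]
    for k in range(1,n+1):
        t=k/n; x,M=pose(G0+(G1-G0)*t,np.radians(p0+(p1-p0)*t),np.radians(f0+(f1-f0)*t),1)
        if k==1: xs,Ms=pose(G0,np.radians(p0),np.radians(f0),1)
        print([round(float(v),3) for v in x-x0],[round(float(v),1) for v in np.degrees(R.from_matrix(M@M0.T).as_rotvec())])
def params(o):
    M=q4(o['tcp_rot']).as_matrix(); G=np.array(o['tool_pos'])+.164*M[:,2]; u=-M[:,1]
    psi=np.degrees(np.arctan2(u[1],u[0])); yy=np.array([-u[1],u[0],0]); phi=np.degrees(np.arctan2(-M[:,2]@yy,-M[2,2])); return G,psi,phi
E
python3 - <<'E'
from plan import *
from rig import env
o=env.get_obs(); G,psi,phi=params(o); print(G,psi,phi)
x0=np.array(o['tool_pos']);M0=q4(o['tcp_rot']).as_matrix()
G1=G+[-.01,-.05,.06]
plan(x0,M0,[(G,psi,phi),(G1,psi,45)]); print()
x1,M1=pose(G1,np.radians(psi),np.radians(45),1)
G2=np.array([.42,-.2,.2])
plan(x1,M1,[(G1,psi,45),(G2,-15,5)])
E
```

```text
[ 0.54727255 -0.09043804  0.28862172] 10.196381141834545 94.16330792392695
[-0.001, -0.006, 0.025] [6.0, 1.2, 0.0]
[-0.002, -0.014, 0.05] [12.1, 2.3, 0.0]
[-0.003, -0.023, 0.075] [18.1, 3.4, 0.0]
[-0.003, -0.035, 0.099] [24.2, 4.5, 0.0]
[-0.003, -0.048, 0.123] [30.2, 5.6, 0.0]
[-0.003, -0.063, 0.146] [36.3, 6.7, 0.0]
[-0.002, -0.079, 0.167] [42.3, 7.8, 0.1]
[-0.002, -0.097, 0.188] [48.4, 8.8, 0.1]

[-0.007, -0.017, -0.009] [4.9, 0.7, -3.1]
[-0.015, -0.035, -0.019] [9.9, 1.2, -6.3]
[-0.025, -0.054, -0.03] [14.9, 1.4, -9.4]
[-0.035, -0.075, -0.042] [20.0, 1.4, -12.5]
[-0.047, -0.096, -0.055] [25.1, 1.0, -15.5]
[-0.061, -0.117, -0.069] [30.1, 0.4, -18.5]
[-0.076, -0.138, -0.085] [35.2, -0.5, -21.4]
[-0.093, -0.16, -0.101] [40.3, -1.7, -24.2]
```

```bash
python3 -m handwheel '[[[-0.001,-0.006,0.025,6,1.2,0],[-0.002,-0.014,0.05,12,2.3,0],[-0.003,-0.023,0.075,18,3.4,0],[-0.003,-0.035,0.1,24,4.5,0],[-0.003,-0.048,0.123,30,5.6,0],[-0.003,-0.063,0.146,36,6.7,0],[-0.002,-0.079,0.167,42,7.8,0],[-0.002,-0.097,0.188,48,8.8,0]]]';  python3 -m handwheel '[[[-0.007,-0.017,-0.009,4.9,0.7,-3.1],[-0.015,-0.035,-0.019,9.9,1.2,-6.3],[-0.025,-0.054,-0.03,14.9,1.4,-9.4],[-0.035,-0.075,-0.042,20,1.4,-12.5],[-0.047,-0.096,-0.055,25,1,-15.5],[-0.061,-0.117,-0.069,30,0.4,-18.5],[-0.076,-0.138,-0.085,35.2,-0.5,-21.4],[-0.093,-0.16,-0.101,40.3,-1.7,-24.2]]]'; python3 - <<'E'
from h import *
shot('wrist','w15'); print(env.get_obs()['q'].round(3),env.get_obs()['tool_pos'])
shot('scene','s15');shot('top','t15')
a=cv2.imread('pics/s15.png');t=cv2.imread('pics/t15.png')
cv2.imwrite('pics/s15c.png',np.hstack([cv2.resize(a[110:260,130:260],None,fx=3,fy=3,interpolation=cv2.INTER_CUBIC),cv2.resize(t[110:210,220:350],None,fx=3,fy=4.5,interpolation=cv2.INTER_CUBIC)]))
from plan import params; print(params(env.get_obs()))
E
```

```text
time: 17.92
tool_pos: [0.5154, -0.0263, 0.4674]
tcp_rot: [0.245, 0.708, -0.592, 0.295]
wrist_force: [0.4, 0.0, -2.4]
width: 0.017
time: 18.58
tool_pos: [0.4223, -0.1871, 0.3642]
tcp_rot: [-0.036, -0.607, 0.794, -0.027]
wrist_force: [-0.0, -0.7, -2.7]
width: 0.0171
[ 0.527 -0.049 -0.182  1.958  0.085  1.236 -1.53 ] [ 0.4172447  -0.19299865  0.36066984]
(array([ 0.41574244, -0.20377759,  0.19974134]), np.float64(-15.44436746834263), np.float64(5.3885201654697035))
```

View pics/w15.png

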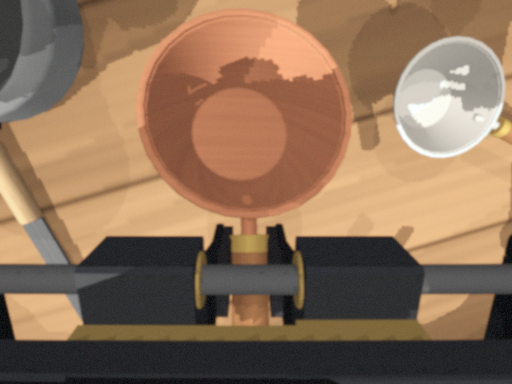

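View pics/s15c.png

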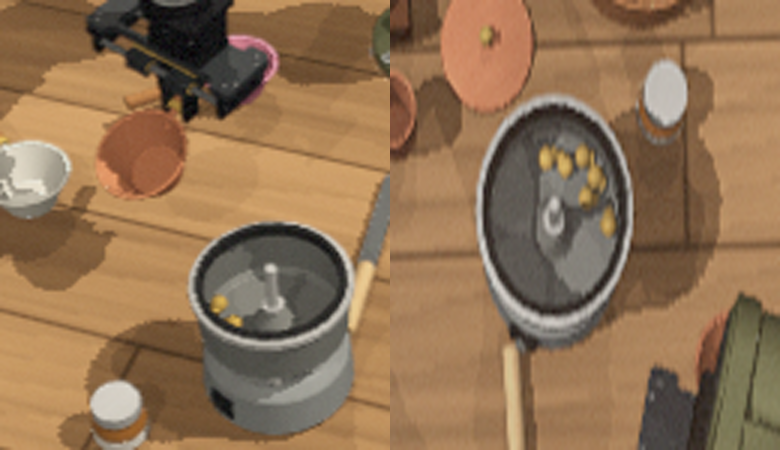

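All six knobs are in the bowl and the dipper is empty. It sits pitched a bit in the grip, so I'll estimate that angle before setting it down.

```bash
python3 - <<'E'
from h import *
from scipy.optimize import least_squares
K,k1,M=cam('wrist','w15')
d=json.load(open('pics/w15.json'));Rt=rot(d['q']).as_matrix();t=np.array(d['p'])
# observed extreme points of mouth ellipse: left, right, top, bottom
def model(p,w=None):
    pitch,L,roll,yaw=p  # cup pose rel grip in tool-ish frame: u=-ty, z=-tz, y=-tx
    th=np.linspace(0,2*np.pi,180)
    C=np.c_[L+.0545*np.cos(th),.0545*np.sin(th),0*th+.006]
    Rr=R.from_euler('zyx',[yaw,pitch,roll]).as_matrix()
    P=C@Rr.T; Q=np.c_[-P[:,1],-P[:,0],.164-P[:,2]]
    W=Q@Rt.T+t; return proj('wrist',W,'w15')
def f(p):
    e=model(p); return np.array([e[:,0].min()-138,e[:,0].max()-351,e[:,1].min()-10,e[:,1].max()-217])
o=least_squares(f,[.2,.08,0,0]); print(np.degrees(o.x[[0,2,3]]),o.x[1],o.fun)
E
```

```text
[ 24.58868699 -10.8827525    9.16391539] 0.0752280739114917 [-5.68434189e-14  0.00000000e+00 -1.13686838e-13  0.00000000e+00]
```

```bash
python3 - <<'E'
from plan import *
from rig import env
o=env.get_obs(); G,psi,phi=params(o); print(G,psi,phi,o['tool_pos'])
x0=np.array(o['tool_pos']);M0=q4(o['tcp_rot']).as_matrix()
G1=np.array([.413,-.216,.07])
plan(x0,M0,[(G,psi,phi),(G1,-15,0)])
E
```

```text
[ 0.41574244 -0.20377759  0.19974134] -15.44436746834263 5.3885201654697035 [ 0.42061529 -0.18914583  0.36301463]
[-0.002, -0.003, -0.016] [0.6, -0.4, 0.1]
[-0.003, -0.007, -0.032] [1.2, -0.6, 0.1]
[-0.003, -0.01, -0.048] [1.9, -0.8, 0.2]
[-0.004, -0.013, -0.064] [2.5, -1.0, 0.2]
[-0.005, -0.017, -0.08] [3.2, -1.2, 0.3]
[-0.006, -0.02, -0.097] [3.8, -1.3, 0.3]
[-0.007, -0.023, -0.113] [4.5, -1.5, 0.4]
[-0.008, -0.027, -0.129] [5.1, -1.7, 0.4]
```

```bash
python3 -m handwheel '[[[-0.002,-0.004,-0.016,0.6,-0.2,0.1],[-0.003,-0.007,-0.035,1.3,-0.4,0.1],[-0.003,-0.01,-0.055,1.9,-0.6,0.2],[-0.004,-0.013,-0.075,2.5,-0.8,0.2],[-0.005,-0.017,-0.095,3.2,-1,0.3],[-0.006,-0.02,-0.113,3.8,-1.1,0.3],[-0.007,-0.023,-0.125,4.5,-1.3,0.4],[-0.008,-0.027,-0.132,5.1,-1.5,0.4]]]';  python3 -m handwheel '[[[0,0,-0.006,0,0,0],[0,0,-0.012,0,0,0],[0,0,-0.018,0,0,0],[0,0,-0.023,0,0,0],[0,0,-0.026,0,0,0],[0,0,-0.026,0,0,0],[0,0,-0.026,0,0,0],[0,0,-0.026,0,0,0]]]'; python3 - <<'E'
from h import *
shot('wrist','w16'); 
from plan import params; print(params(env.get_obs()))
E
```

```text
time: 19.4
tool_pos: [0.4153, -0.2121, 0.2316]
tcp_rot: [-0.0, -0.613, 0.79, 0.001]
wrist_force: [-3.2, 2.8, 5.3]
width: 0.0171
time: 20.07
tool_pos: [0.4157, -0.2133, 0.206]
tcp_rot: [0.001, -0.611, 0.791, -0.001]
wrist_force: [-0.5, 2.7, 2.8]
width: 0.0173
(array([ 0.41616396, -0.21347496,  0.04210074]), np.float64(-14.637066765148642), np.float64(0.001764143342593109))
```

View pics/w16.png

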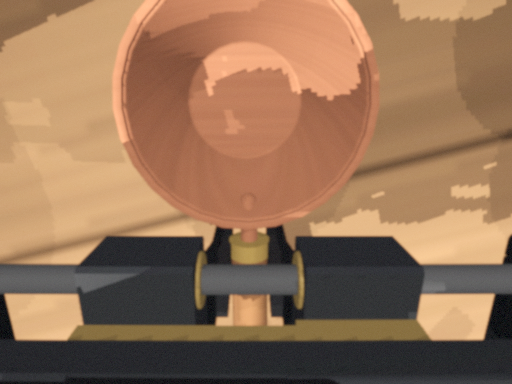

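The dipper is down and nearly level. I'll release, rise and check.

```bash
python3 -m handwheel '[[[0,0,-0.001,0,0,0],[0,0,-0.001,0,0,0],[0,0,-0.001,0,0,0],[0,0,-0.001,0,0,0],[0,0,0.02,0,0,0],[0,0,0.06,0,0,0],[0,0,0.1,0,0,0],[0,0,0.14,0,0,0]]]' 0.75; python3 - <<'E'
from h import *
shot('wrist','w17'); shot('scene','s17')
a=cv2.imread('pics/s17.png')
cv2.imwrite('pics/s17c.png',cv2.resize(a[110:260,110:270],None,fx=4,fy=4,interpolation=cv2.INTER_CUBIC))
E
```

```text
time: 20.78
tool_pos: [0.4148, -0.2136, 0.3471]
tcp_rot: [0.0, -0.611, 0.792, -0.0]
wrist_force: [1.7, -0.5, 0.2]
width: 0.061
```

View pics/w17.png

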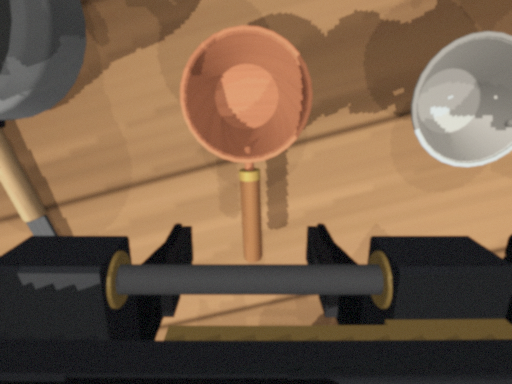

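View pics/s17c.png

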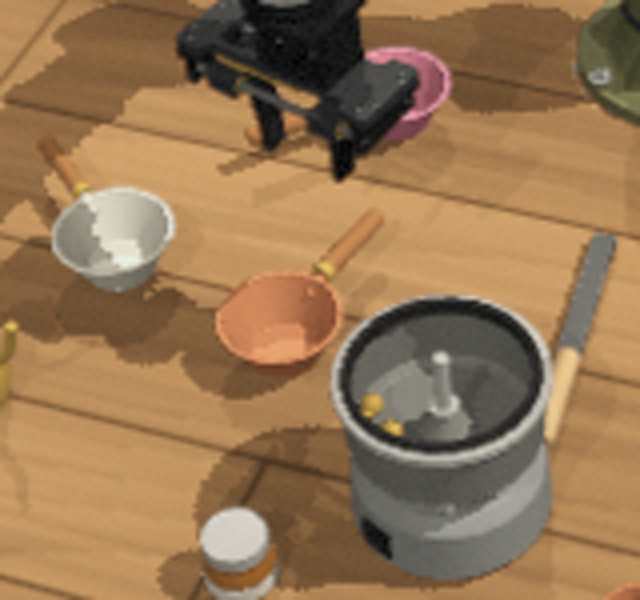

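The dipper is upright and free. Next I move over to the lid, turning the tool 45°.

```bash
python3 -m handwheel '[[[0,0.02,0.01,0,0,3],[0,0.05,0.015,0,0,6],[0.001,0.08,0.02,0,0,9],[0.002,0.11,0.02,0,0,12],[0.003,0.14,0.02,0,0,15],[0.005,0.17,0.02,0,0,18],[0.007,0.2,0.02,0,0,21],[0.01,0.23,0.02,0,0,24]]]'; python3 -m handwheel '[[[0,0.03,-0.005,0,0,3],[0,0.06,-0.01,0,0,6],[0.002,0.09,-0.02,0,0,9],[0.004,0.12,-0.03,0,0,12],[0.006,0.15,-0.04,0,0,15],[0.007,0.18,-0.05,0,0,18],[0.008,0.205,-0.06,0,0,21],[0.01,0.22,-0.065,0,0,21]]]';  python3 - <<'E'
from h import *
import time
shot('wrist','w18'); shot('top','t18'); print(env.get_obs()['q'].round(3),env.get_obs()['tool_pos'])
a=cv2.imread('pics/t18.png')
cv2.imwrite('pics/t18c.png',cv2.resize(a[100:240,150:360],None,fx=3.5,fy=3.5,interpolation=cv2.INTER_CUBIC))
E
```

```text
time: 21.55
tool_pos: [0.425, 0.0177, 0.3655]
tcp_rot: [-0.0, 0.763, -0.646, 0.001]
wrist_force: [1.0, -0.0, 0.3]
width: 0.0651
time: 22.22
tool_pos: [0.4343, 0.2392, 0.2994]
tcp_rot: [-0.001, 0.869, -0.495, -0.001]
wrist_force: [-0.9, -0.8, 0.3]
width: 0.0652
[ 0.082  0.12  -0.67   1.936  0.08   1.112 -1.657] [0.43448925 0.23889915 0.29949107]
```

View pics/w18.png

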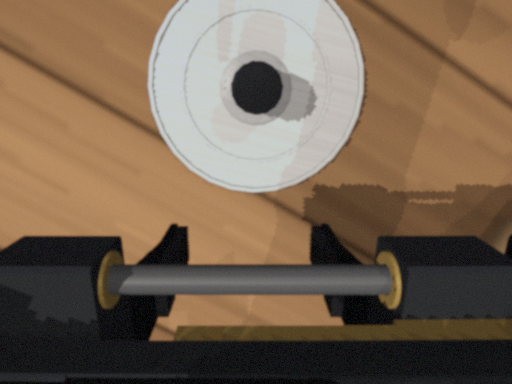

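View pics/t18c.png

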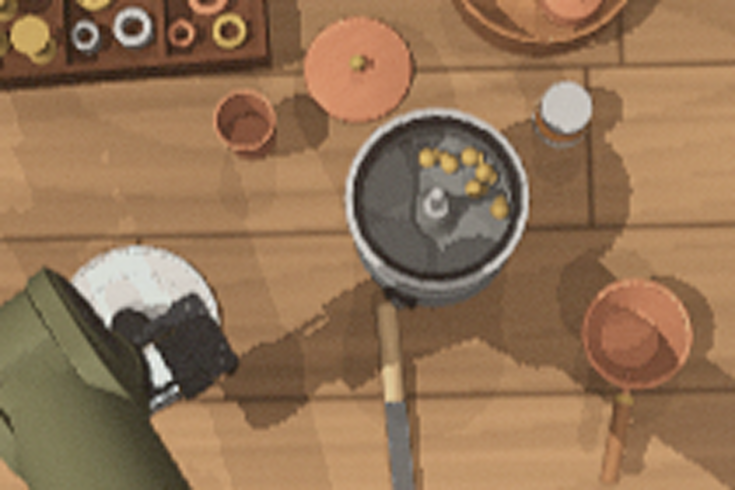

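```bash
python3 - <<'E'
from h import *
im=cv2.imread('pics/w18.png'); g=im.max(axis=2)
m=((g<60)*255).astype(np.uint8); m[:40]=0;m[140:]=0;m[:,:200]=0;m[:,320:]=0
n,l,st,ce=cv2.connectedComponentsWithStats(m); i=1+np.argmax(st[1:,4]); print(st[i],ce[i])
print('knobtop',at_z('wrist',ce[i],.046,'w18'))
for uv in [(149,78),(365,78),(257,191.5)]: print(at_z('wrist',uv,.005,'w18'))
print(at_z('wrist',(149,78),.005,'w18')/2+at_z('wrist',(365,78),.005,'w18')/2)
# pin via top
print('pin top', at_z('top',(150-.3+437/3.5,100-.3+198/3.5),.185))
print('pin scene w/15', env.get_obs()['time'])
E
```

```text
[ 233   62   49   51 1979] [256.76250632  87.31581607]
knobtop [0.50711242 0.27782419 0.046     ]
[0.47086178 0.35420796 0.005     ]
[0.55775625 0.2078015  0.005     ]
[0.43434084 0.23280342 0.005     ]
[0.51430902 0.28100473 0.005     ]
pin top [ 0.59779441 -0.03248091  0.185     ]
pin scene w/15 22.3167
```

The lid knob axis is at (0.507,0.278), consistent with the disc. Moving in.

```bash
python3 -m handwheel '[[[0.024,0.013,0,0,0,0],[0.048,0.026,0,0,0,0],[0.0725,0.039,-0.005,0,0,0],[0.0725,0.039,-0.03,0,0,0],[0.0725,0.039,-0.06,0,0,0],[0.0725,0.039,-0.085,0,0,0],[0.0725,0.039,-0.1,0,0,0],[0.0725,0.039,-0.104,0,0,0]]]'; python3 -m handwheel '[[[0,0,0,0,0,0],[0,0,0,0,0,0],[0,0,0,0,0,0],[0,0,0,0,0,0],[0,0,0,0,0,0],[0,0,0,0,0,0],[0,0,0,0,0,0],[0,0,0,0,0,0]]]' 0; python3 -m handwheel '[[[0,0,0,0,0,0],[0,0,0,0,0,0],[0,0,0,0,0,0],[0,0,0,0,0,0],[0,0,0.01,0,0,0],[0,0,0.02,0,0,0],[0,0,0.03,0,0,0],[0,0,0.04,0,0,0]]]' 0; python3 - <<'E'
from h import *
shot('wrist','w19'); shot('scene','s19'); print(env.get_obs()['q'].round(3),env.get_obs()['tool_pos'])
a=cv2.imread('pics/s19.png')
cv2.imwrite('pics/s19c.png',cv2.resize(a[160:280,230:390],None,fx=4,fy=4,interpolation=cv2.INTER_CUBIC))
E
```

```text
time: 22.98
tool_pos: [0.5071, 0.273, 0.1935]
tcp_rot: [0.002, 0.867, -0.498, -0.001]
wrist_force: [-0.8, -0.3, 0.7]
width: 0.0652
time: 23.65
tool_pos: [0.508, 0.2762, 0.198]
tcp_rot: [-0.001, 0.867, -0.498, 0.001]
wrist_force: [-1.0, 0.9, 5.4]
width: 0.0356
time: 24.32
tool_pos: [0.5078, 0.2753, 0.2377]
tcp_rot: [-0.0, 0.867, -0.497, 0.0]
wrist_force: [0.4, 0.2, -3.2]
width: 0.0358
[-0.009  0.377 -0.632  1.8    0.256  1.042 -1.779] [0.50858239 0.27596939 0.23917634]
```

View pics/w19.png

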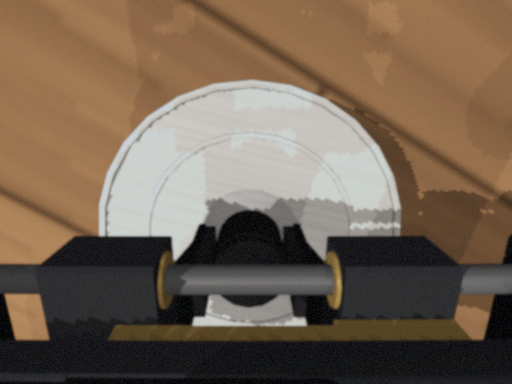

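View pics/s19c.png

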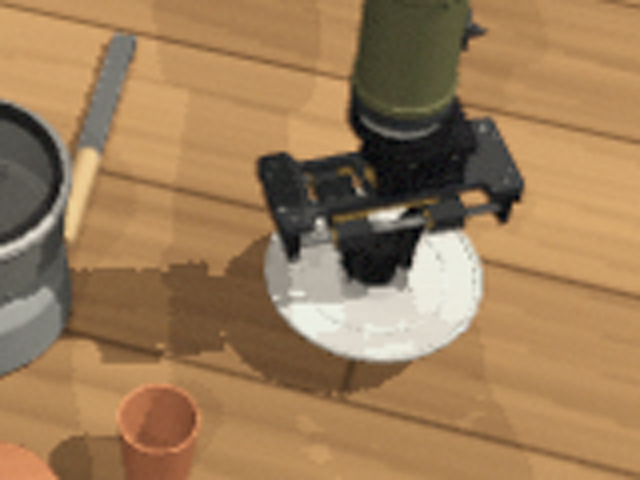

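```bash
cat > lid.py <<'E'
from h import *
from scipy.optimize import least_squares
def fitlid(fn, zoff):
    d=json.load(open('pics/'+fn+'.json'));Rt=rot(d['q']).as_matrix();t=np.array(d['p'])
    im=cv2.imread('pics/'+fn+'.png').astype(int)
    m=((im.min(axis=2)>95)&(im.max(2)-im.min(2)<60)).astype(np.uint8)*255
    m=cv2.morphologyEx(m,cv2.MORPH_CLOSE,np.ones((5,5),np.uint8)); m[232:]=0
    n,l,st,ce=cv2.connectedComponentsWithStats(m); k=1+np.argmax(st[1:,4]); c=max(cv2.findContours((l==k).astype(np.uint8),cv2.RETR_EXTERNAL,cv2.CHAIN_APPROX_NONE)[0],key=len)[:,0].astype(float)
    c=c[c[:,1]<225]
    h=cv2.convexHull(c.astype(np.float32))[:,0]; h=h[h[:,1]<222]
    # model: bead top circle r .086 at 5mm above underside
    th=np.linspace(0,2*np.pi,721)
    def curve(p):
        cx,cy,a,b=p
        P=np.c_[.086*np.cos(th),.086*np.sin(th),0*th]@R.from_rotvec([a,b,0]).as_matrix().T
        Q=P+[cx,cy,zoff-.004]
        return proj('wrist',Q@Rt.T+t,fn)
    def f(p):
        e=curve(p); D=np.linalg.norm(h[:,None]-e[None],axis=2); i=D.argmin(1)
        s=np.sign(np.linalg.norm(h-e.mean(0),axis=1)-np.linalg.norm(e[i]-e.mean(0),axis=1)); return D.min(1)*s
    o=least_squares(f,[0,0,0,0],loss='soft_l1'); print(len(h),'centre in tool xy mm',(o.x[:2]*1e3).round(1),'tilt deg',np.degrees(o.x[2:]).round(1),'rms',np.sqrt(np.mean(o.fun**2)))
    o2=least_squares(lambda p:f([p[0],p[1],0,0]),[0,0],loss='soft_l1'); print('level fit',(o2.x*1e3).round(1),np.sqrt(np.mean(o2.fun**2)))
E
python3 -c "
from lid import *
fitlid('w19',.198)"
```

```text
32 centre in tool xy mm [-0.8  0.6] tilt deg [0.3 0.1] rms 0.5061809832443009
level fit [-0.7  0.6] 0.5363938313410702
```

The lid is held level and centred to under 1 mm. I'll carry it up and stop short of the tumbler to look at the pin with the wrist camera.

```bash
python3 -m handwheel '[[[0,0,0.025,0,0,0],[-0.001,-0.01,0.05,0,0,0],[-0.004,-0.03,0.08,0,0,0],[-0.008,-0.055,0.11,0,0,0],[-0.012,-0.085,0.14,0,0,0],[-0.015,-0.115,0.165,0,0,0],[-0.018,-0.145,0.18,0,0,0],[-0.02,-0.175,0.18,0,0,0]]]'; python3 -m handwheel '[[[-0.002,-0.03,0,0,0,0],[-0.005,-0.06,0,0,0,0],[-0.008,-0.09,0,0,0,0],[-0.01,-0.12,0,0,0,0],[-0.012,-0.15,0,0,0,0],[-0.014,-0.175,0,0,0,0],[-0.016,-0.195,0,0,0,0],[-0.016,-0.2,0,0,0,0]]]'; python3 -m handwheel '[[[0,0,0,0,0,0],[0,0,0,0,0,0],[0,0,0,0,0,0],[0,0,0,0,0,0],[0,0,0,0,0,0],[0,0,0,0,0,0],[0,0,0,0,0,0],[0,0,0,0,0,0]]]'; python3 - <<'E'
from h import *
shot('wrist','w20'); print(env.get_obs()['q'].round(3),env.get_obs()['tool_pos'],env.get_obs()['wrist_force'])
E
```

```text
time: 25.08
tool_pos: [0.488, 0.0998, 0.4209]
tcp_rot: [-0.002, 0.868, -0.497, 0.003]
wrist_force: [0.5, -0.4, -2.5]
width: 0.0355
time: 25.75
tool_pos: [0.4708, -0.1036, 0.4164]
tcp_rot: [0.001, 0.866, -0.5, 0.0]
wrist_force: [0.7, -0.6, -3.2]
width: 0.0356
time: 26.42
tool_pos: [0.4718, -0.0992, 0.4168]
tcp_rot: [-0.0, 0.868, -0.497, 0.0]
wrist_force: [0.0, -0.0, -2.7]
width: 0.0352
[ 0.507 -0.031 -0.345  1.824 -0.011  1.346 -0.876] [ 0.47181765 -0.09935503  0.41679572] [-0.11720154  0.03596419 -2.44841282]
```

View pics/w20.png

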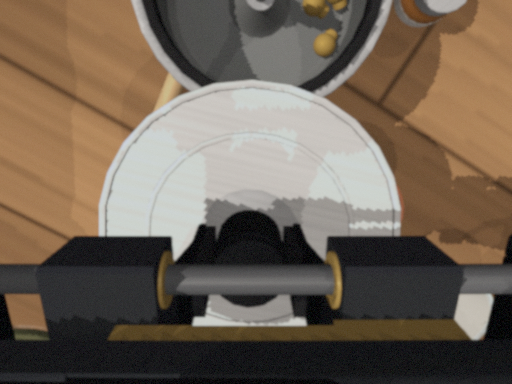

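```bash
python3 -m handwheel '[[[-0.008,-0.004,0,0,0,0],[-0.016,-0.009,0,0,0,0],[-0.024,-0.014,0,0,0,0],[-0.024,-0.014,0,0,0,0],[-0.024,-0.014,0,0,0,0],[-0.024,-0.014,0,0,0,0],[-0.024,-0.014,0,0,0,0],[-0.024,-0.014,0,0,0,0]]]'; python3 - <<'E'
from lid import *
shot('wrist','w21'); print(env.get_obs()['tool_pos'],env.get_obs()['wrist_force'])
fitlid('w21',.198)
im=cv2.imread('pics/w21.png'); cv2.imwrite('pics/w21c.png',cv2.resize(im[0:110,110:420],None,fx=2.5,fy=2.5,interpolation=cv2.INTER_CUBIC))
E
```

```text
time: 27.13
tool_pos: [0.448, -0.1132, 0.4168]
tcp_rot: [-0.001, 0.868, -0.497, 0.0]
wrist_force: [0.2, -0.1, -2.3]
width: 0.0354
[ 0.44800487 -0.11325958  0.41675969] [ 0.14578222  0.11948564 -2.40787713]
34 centre in tool xy mm [-0.8  0.7] tilt deg [1.1 0.3] rms 0.5825837310860297
level fit [-0.6  0.6] 0.6964309509728965
```

View pics/w21c.png

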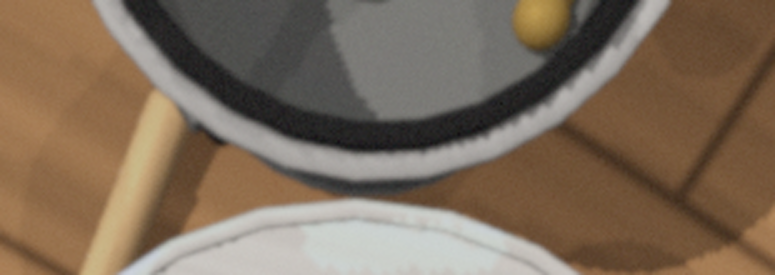

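I went the wrong way: the pin left the view. The near rim arc is clear, so I'll fit its circle, and use the pin tip at (261,3) in the previous picture.

```bash
python3 - <<'E'
from lid import *
print('pin w20',at_z('wrist',(261,3),.185,'w20'))
pts=np.array([(97,0),(180,106),(240,149),(345,181),(450,172),(560,120),(667,0)])/2.5+[110,0]-.3
W=np.array([at_z('wrist',p,.165,'w21')[:2] for p in pts])
o=least_squares(lambda c:np.linalg.norm(W-c,axis=1)-.084,[.6,-.03]); print('outer rim',o.x,o.fun.round(4))
pts=np.array([(157,0),(230,70),(300,108),(400,122),(500,95),(560,50)])/2.5+[110,0]-.3
W=np.array([at_z('wrist',p,.170,'w21')[:2] for p in pts])
o=least_squares(lambda c:np.linalg.norm(W-c[:2],axis=1)-.0695,[.6,-.03]); print('inner seal',o.x,o.fun.round(4))
E
```

```text
pin w20 [ 0.58577704 -0.0394467   0.185     ]
outer rim [ 0.60401426 -0.03022837] [-0.0017 -0.0002  0.0007  0.0009  0.0002 -0.0003 -0.0011]
inner seal [ 0.60356794 -0.03102201] [ 0.     -0.0004  0.0001  0.0003  0.0004 -0.0006]
```

```bash
python3 -m handwheel '[[[0.025,0.013,0,0,0,0],[0.05,0.027,0,0,0,0],[0.075,0.04,0,0,0,0],[0.1,0.053,0,0,0,0],[0.125,0.066,0,0,0,0],[0.145,0.077,0,0,0,0],[0.1555,0.0825,-0.01,0,0,0],[0.1555,0.0825,-0.02,0,0,0]]]';  python3 -m handwheel '[[[0,0,0,0,0,0],[0,0,0,0,0,0],[0,0,0,0,0,0],[0,0,-0.003,0,0,0],[0,0,-0.006,0,0,0],[0,0,-0.009,0,0,0],[0,0,-0.012,0,0,0],[0,0,-0.012,0,0,0]]]'; python3 -c "
from h import *
o=env.get_obs();print(o['tool_pos'],o['wrist_force'],o['moment'],o['q'].round(2))"
```

```text
time: 27.85
tool_pos: [0.6055, -0.0286, 0.3963]
tcp_rot: [-0.002, 0.868, -0.496, 0.0]
wrist_force: [-1.2, 2.2, -3.2]
width: 0.0355
time: 28.52
tool_pos: [0.6029, -0.0312, 0.384]
tcp_rot: [-0.0, 0.867, -0.498, -0.0]
wrist_force: [0.1, -0.3, -2.8]
width: 0.036
[ 0.60293911 -0.03116289  0.3840251 ] [ 0.06498463 -0.33873054 -2.75781357] [-0.01277606  0.03774157  0.00086931] [ 0.37  0.26 -0.43  1.59  0.11  1.32 -1.12]
```

Still hanging free (-2.8 N). I'll feel downward 2 mm at a time.

```bash
python3 -m handwheel '[[[0.0005,0,-0.001,0,0,0],[0.0005,0,-0.002,0,0,0],[0.0005,0,-0.003,0,0,0],[0.0005,0,-0.004,0,0,0],[0.0005,0,-0.005,0,0,0],[0.0005,0,-0.005,0,0,0],[0.0005,0,-0.005,0,0,0],[0.0005,0,-0.005,0,0,0]]]'; python3 -c "
from h import *
o=env.get_obs();print(o['tool_pos'],o['wrist_force'],o['moment'])"
```

```text
time: 29.18
tool_pos: [0.6038, -0.031, 0.3799]
tcp_rot: [-0.0, 0.867, -0.497, 0.0]
wrist_force: [0.3, -0.0, -3.4]
width: 0.0354
[ 0.6038135  -0.03095632  0.37985095] [ 0.29911269 -0.03204199 -3.41975957] [-0.0071849  -0.01047992  0.0183451 ]
```

```bash
python3 -m handwheel '[[[0,0,-0.001,0,0,0],[0,0,-0.002,0,0,0],[0,0,-0.003,0,0,0],[0,0,-0.004,0,0,0],[0,0,-0.005,0,0,0],[0,0,-0.006,0,0,0],[0,0,-0.006,0,0,0],[0,0,-0.006,0,0,0]]]'; python3 -c "
from h import *
o=env.get_obs();print(o['tool_pos'],o['wrist_force'],o['moment'])
shot('scene','s22');a=cv2.imread('pics/s22.png');cv2.imwrite('pics/s22c.png',cv2.resize(a[120:260,150:310],None,fx=4,fy=4,interpolation=cv2.INTER_CUBIC))"
```

```text
time: 29.85
tool_pos: [0.6038, -0.031, 0.3737]
tcp_rot: [-0.0, 0.867, -0.497, 0.0]
wrist_force: [-0.4, -0.4, -2.4]
width: 0.0354
[ 0.60377493 -0.03098463  0.37370033] [-0.43726585 -0.39990496 -2.36151211] [-0.03887803 -0.06996166 -0.00248419]
```

View pics/s22c.png

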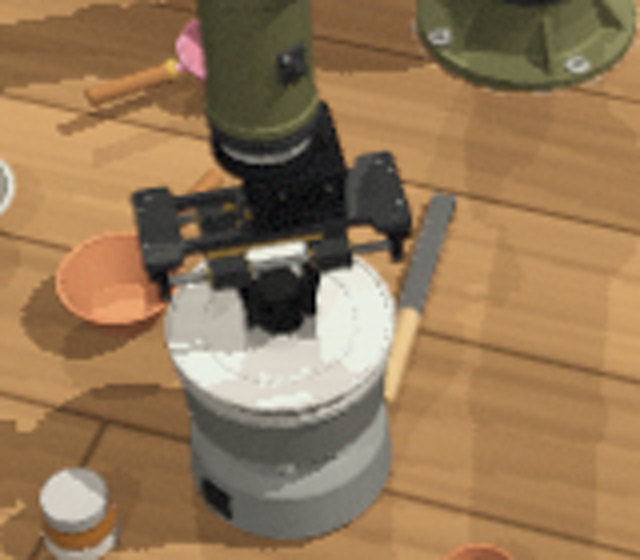

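The underside is about 9 mm below the pin-tip level with no push, so the bore is over the pin. I'll continue to the seal.

```bash
python3 -m handwheel '[[[0,0,-0.001,0,0,0],[0,0,-0.002,0,0,0],[0,0,-0.003,0,0,0],[0,0,-0.004,0,0,0],[0,0,-0.005,0,0,0],[0,0,-0.006,0,0,0],[0,0,-0.006,0,0,0],[0,0,-0.006,0,0,0]]]'; python3 -c "
from h import *
o=env.get_obs();print(o['tool_pos'],o['wrist_force'],o['moment'])"
```

```text
time: 30.57
tool_pos: [0.6038, -0.031, 0.3681]
tcp_rot: [-0.001, 0.867, -0.497, 0.0]
wrist_force: [-0.8, 0.6, -1.7]
width: 0.0356
[ 0.60381916 -0.03100548  0.36808231] [-0.80868852  0.6156571  -1.70186479] [0.04799543 0.22691262 0.01721834]
```

```bash
python3 -m handwheel '[[[0,0,-0.0005,0,0,0],[0,0,-0.001,0,0,0],[0,0,-0.0015,0,0,0],[0,0,-0.002,0,0,0],[0,0,-0.0025,0,0,0],[0,0,-0.003,0,0,0],[0,0,-0.003,0,0,0],[0,0,-0.003,0,0,0]]]'; python3 -c "
from h import *
o=env.get_obs();print(o['tool_pos'],o['wrist_force'],o['moment'])"
```

```text
time: 31.23
tool_pos: [0.6038, -0.031, 0.3651]
tcp_rot: [-0.001, 0.867, -0.497, 0.0]
wrist_force: [-2.5, -0.0, 4.6]
width: 0.0361
[ 0.6038221  -0.03097822  0.36512793] [-2.48566344 -0.0202017   4.63120811] [ 0.03746738  0.66402995 -0.01922257]
```

The force of -2.5 N in x says the bore leans on the pin, so the lid sits too far in +x. I'll ease 1.5 mm back and press on.

```bash
python3 -m handwheel '[[[-0.0005,0,0,0,0,0],[-0.001,0,0,0,0,0],[-0.0015,0,0,0,0,0],[-0.0015,0,-0.0005,0,0,0],[-0.0015,0,-0.001,0,0,0],[-0.0015,0,-0.0015,0,0,0],[-0.0015,0,-0.0015,0,0,0],[-0.0015,0,-0.0015,0,0,0]]]'; python3 -c "
from h import *
o=env.get_obs();print(o['tool_pos'],o['wrist_force'],o['moment'])"
```

```text
time: 31.9
tool_pos: [0.6031, -0.031, 0.3642]
tcp_rot: [-0.001, 0.867, -0.497, 0.002]
wrist_force: [3.1, -0.2, 6.3]
width: 0.0358
[ 0.60312708 -0.03097988  0.36423474] [ 3.10313979 -0.24350616  6.27544417] [-0.0182871  -0.51634765  0.07739703]
```

```bash
python3 -m handwheel '[[[0.0007,0,0,0,0,0],[0.0007,0,-0.0005,0,0,0],[0.0007,0,-0.001,0,0,0],[0.0007,0,-0.0015,0,0,0],[0.0007,0,-0.002,0,0,0],[0.0007,0,-0.0025,0,0,0],[0.0007,0,-0.0025,0,0,0],[0.0007,0,-0.0025,0,0,0]]]'; python3 -c "
from h import *
o=env.get_obs();print(o['tool_pos'],o['wrist_force'],o['moment'])
shot('wrist','w23');shot('scene','s23');a=cv2.imread('pics/s23.png');cv2.imwrite('pics/s23c.png',cv2.resize(a[120:260,150:310],None,fx=4,fy=4,interpolation=cv2.INTER_CUBIC))
from lid import fitlid
fitlid('w23',.198)"
```

```text
time: 32.57
tool_pos: [0.6034, -0.031, 0.3629]
tcp_rot: [-0.001, 0.867, -0.498, 0.002]
wrist_force: [-1.2, -0.5, 11.3]
width: 0.0357
[ 0.60339713 -0.03095912  0.3629328 ] [-1.23935868 -0.52196027 11.27296334] [0.06894987 0.42379384 0.01878202]
33 centre in tool xy mm [-0.9  0.6] tilt deg [ 1.1 -0.2] rms 0.5077109979888328
level fit [-1.   0.4] 0.6171084737247785
```

View pics/s23c.png

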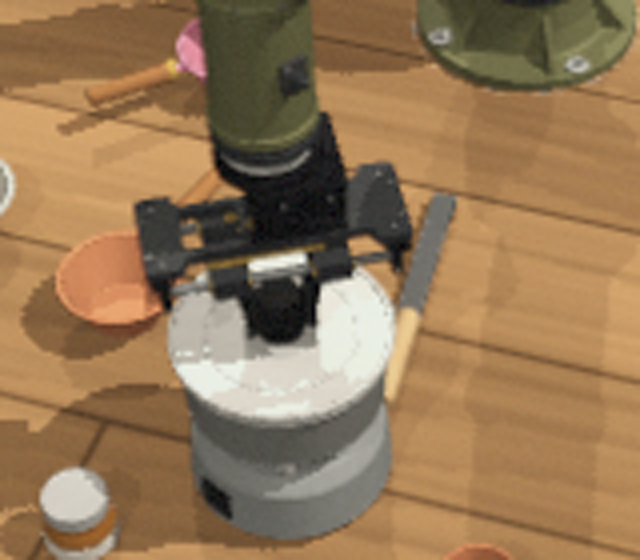

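View pics/w23.png

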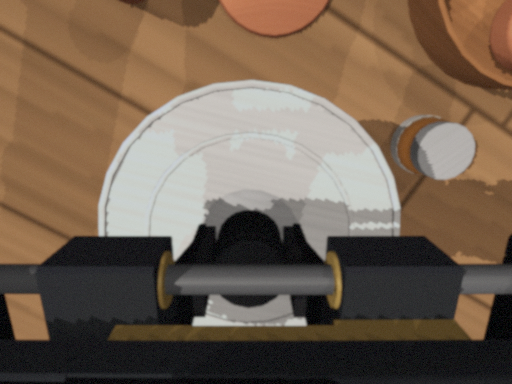

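The push is 11.3 N plus the lid's weight, so the seal should be level. I'll add a little more to confirm the hard stop.

```bash
python3 -m handwheel '[[[0,0,-0.0005,0,0,0],[0,0,-0.001,0,0,0],[0,0,-0.0015,0,0,0],[0,0,-0.002,0,0,0],[0,0,-0.002,0,0,0],[0,0,-0.002,0,0,0],[0,0,-0.002,0,0,0],[0,0,-0.002,0,0,0]]]'; python3 -c "
from h import *
o=env.get_obs();print(o['tool_pos'],o['wrist_force'],o['moment'])"
```

```text
time: 33.33
tool_pos: [0.6033, -0.0308, 0.3628]
tcp_rot: [-0.001, 0.867, -0.498, 0.002]
wrist_force: [-4.5, -0.7, 21.0]
width: 0.0354
[ 0.60329413 -0.03083348  0.36283955] [-4.54855397 -0.71754432 21.00106766] [ 0.03979217  1.25479476 -0.02569207]
```

It's a hard stop: z moved only 0.1 mm for 10 N more. One hold and a last check.

```bash
python3 -m handwheel '[[[0,0,0,0,0,0],[0,0,0,0,0,0],[0,0,0,0,0,0],[0,0,0,0,0,0],[0,0,0,0,0,0],[0,0,0,0,0,0],[0,0,0,0,0,0],[0,0,0,0,0,0]]]'; python3 -c "
from h import *
shot('wrist','w24');shot('top','t24')
from lid import fitlid
fitlid('w24',.198)
o=env.get_obs();print(o['tool_pos'],o['wrist_force'],o['moment'],o['width'])
d=(np.abs(cv2.imread('pics/t24.png').astype(int)-cv2.imread('pics/top0.png')).max(2)>60)
print('changed px near hammer/potlid/beaker/jar/pot:',[int(d[a:b,c:e].sum()) for a,b,c,e in ((145,230,100,132),(104,132,236,268),(125,145,211,230),(122,138,304,320),(144,170,385,428))])"
```

```text
time: 34.0
tool_pos: [0.6033, -0.0308, 0.3629]
tcp_rot: [-0.001, 0.867, -0.498, 0.002]
wrist_force: [-5.6, -0.4, 20.4]
width: 0.0356
32 centre in tool xy mm [-1.1  0.5] tilt deg [0.3 0.4] rms 0.6232509631438217
level fit [-1.   0.6] 0.658660376401979
[ 0.60329245 -0.03085111  0.36285433] [-4.64287526 -0.57497327 20.44903027] [0.06359316 1.20229226 0.06098438] 0.035820210962084445
changed px near hammer/potlid/beaker/jar/pot: [0, 107, 0, 10, 18]
```

View pics/t24.png

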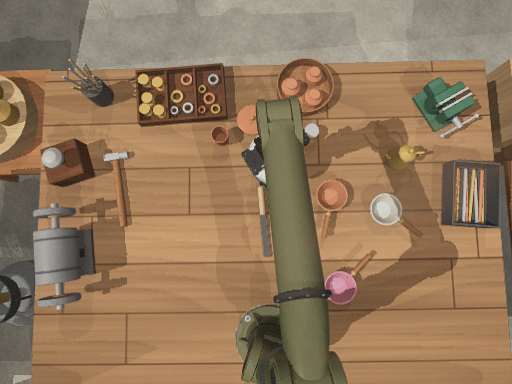

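Lid home, level and held; dipper upright and free at (332,195); bystanders in place. Handing in.

```bash
python3 -c "
from rig import env
print(env.hand_in())"
```

```text
the job is handed in; nothing more can be done
None
```

I handed the job in at about 34 s. The six knobs are in the bowl, the empty dipper stands upright on the bench, and the lid is over the pin, held pressed down. The hand-in gave no verdict.

- **Pouring:** The first two grasps of the dipper failed. In one the jaws slipped off the handle because I lifted before they had closed, and in the other the cup pitched forward. A grip closer to the cup, rolling it before lifting, held. Six knobs showed in the top picture of the bowl, and the wrist picture showed the cup empty.
- **Dipper:** It pitched about 25° in the grip on the way back, and setting it down levelled it. After release the pictures showed it upright near where it started.
- **Lid on the pin:** It went down over the pin on the first try, with no catch on the tip.
- **Lid pressed home:** At the end, 10 N more push moved it only 0.1 mm, so it is on the steel rim. The push there was about 20 N. The wrist-picture fit puts its tilt at 0.5° or less and its centre about 1 mm off the gripper axis.
- **Disagreements:** About 4.6 N of sideways force in x and 1.2 N m of moment remain, probably the bore leaning on the pin. My camera readings of the tumbler axis differed by up to 6 mm in x (0.598 to 0.604 m). The lid ended near 0.603 m.
- **Bystanders:** None looked moved in the last top picture. The arm hid part of the pot lid there, so I could not check it fully.

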